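Seat a brass blank square in the drill jig under its chip guard

ROBOT

A 6-joint arm with a two-finger parallel gripper is mounted at the origin on the work surface. World frame = base frame: x ahead of the robot, y to its left, z up, the work surface at z = 0. Lengths are in m, angles in degrees, forces in N, time in s.
With the tool pointing down it reaches from about 0.35 to 0.875 m from the base axis. Payload 4.2 kg.
Tool frame: the origin (TCP) lies on the centre line of the jaws, within the pads' length; the fingertips stand 19 mm ahead of it and the grasp point (between the pads) is the TCP; x points along the fingers, y is the direction in which the jaws open and shut, and the axes are right-handed (so a half turn about x gives the same grasp; the last joint's range is limited). The gripper opens to 87 mm and grips with 3 to 60 N. Pads are 19 mm wide; open, the fingers measure 117 mm over their backs; the gripper's body (75 mm by 190 mm) begins 51 mm behind the grasp point.
Start: joints at [86.093, 22.042, 0.453, 0, -68.411, -14.817], TCP at [0.201, 0.592, 0.214] pointing down, gripper open.
Joint ranges: [-179.83, 179.83], [-69.29, 118.12], [-61.27, 80.66], [-181.25, 117.63], [-171.15, -9.14], [-177.46, 177.46]. Speed limits (degrees/s): [159.86, 159.86, 180, 180, 180, 180].

INTERFACE

Orientations are given as a 3x3 rotation matrix whose columns are the frame's x, y, z axes.
In Python, from station import r, viewer, job, spotter gives the robot as it stands.
- The arm moves only by the tool play_rows, never from a script. Its argument "commands" is a list of rows, each an object of numbers: "fingers": the gripper command: -1 is fully open, 1 is shut, values between are in proportion; "tx", "ty", "tz": the shift along the tool's x, y, z normalised to -1 to 1, where 1 is 750 mm; "ax", "ay", "az": the turn, a rotation vector about the tool's x, y, z normalised to -1 to 1, where 1 is pi rad. In form: [{"fingers": .., "tx": .., "ty": .., "tz": .., "ax": .., "ay": .., "az": ..}, ...]. A call has 1 to 5 rows; each row is the pose to reach, as a shift and turn from the pose commanded when the call began, along the tool's axes at that moment, turning the shorter way round; what a row does not reach only later rows make up. A row lasts 1/12 s, in which the tool goes at most 41.7 mm and 7.16 degrees, less where a joint would pass 70% of its speed; a pose out of reach is approached as far as the arm can. A call with a number of a shift or a turn outside -1 to 1 is refused whole. A call with a gripper value outside its range is refused whole. The fingers move at their own pace and stop on an object; the grip force is fixed at half the most. Time passes only in rows, so rows that repeat a pose let the fingers close. It gives the time, the measured TCP pose, the force and the opening at its end, in the units of the state.
- r.sense(): the state, without advancing time (a new reading comes with each control period).
- viewer.capture(name): name is "scene" or "top"; returns a dict with "image" (480x640x3 uint8, red, green, blue), "fx", "fy", "cx", "cy" (pixels), "dist" ([k1, k2, p1, p2, k3] as OpenCV has them; the pictures are not rectified), "R" (3x3) and "t" (3): a world point X has camera coordinates R X + t. Camera axes: x right, y down, z forward; pixel columns grow to the right and rows downward; lengths in m; the calibration is good to about 2 mm. A picture is of the moment at which its call begins. There is no depth.
- job.finish_job(): hands the job in, once; it reports no verdict.
Trained networks look in a picture, given as the dict that the camera call returned (one of the last four; its "shot" number tells which), for a name from the list of things; names that differ only in an ending like _2 or _b are one class to them, and where a whole thing is asked for, a point or a joint stands for the part that bears it (a point fixed in the world has none). Each returns a list of dicts, best first, with "score" (0 to 1); they miss things now and then, are a little off and sometimes report something else, mostly with a low value. They report only what shows in the picture. A call takes as long as a camera call. They do not tell look-alikes from the thing itself.
- spotter.find_in(name, picture): "uv" ([column, row] in pixels, amid what is visible of it).
- spotter.silhouettes(name, picture): "region" (480x640 bool, what is visible of it) and "uv" ([column, row] in pixels, amid what is visible of it).
The state is a dict: "time_s": time; "joints": joint angles; "joint_velocities": joint speeds; "effort": joint torques, N m; "tcp_pos": TCP position; "ee_rot": TCP orientation; "wrist_force": force on the tool from outside, world axes, zero at the start; "moment": the same for the moment, N m; "gripper_width": opening from 0.0 (shut) to 1.0 (fully open).
Only numpy, scipy, OpenCV 4.12 (cv2) and the standard library are available. Lean on these libraries where they do the work, as an engineer would, in place of code of your own. Each camera call takes 0.05 s, during which the arm holds its last target. There are 200 camera calls.

TASK

Take the brass block, lay it on the blue drill jig's bed with its long way along the rail, and slide it in under the clear guard until it is square and flush in the fence corner: long side against the side rail, end hard against the end stop. Do not drop or slam it on the jig, do not knock the guard, leave the other blocks and the tools where they are, and let go of the block when it is home.

Things in the scene. Friction and masses are not known exactly. Their poses are not given: they have to be found in the camera images.
- brass_mid (a point): centre of the loose solid brass (yellow) block, 70 long x 44 wide x 26 high, 0.43 to 0.6 kg, lying flat on the bench; the point's x axis runs along the 70 mm length, y along the 44 mm width, z up
- brass_blank: the same brass block; origin at the centre of its underside, same axes
- corner (a point): fence corner of the fixed drill jig, where the side rail's inner face, the end stop's inner face and the bed's top meet. x: along the rail from the open mouth (about facing the robot's right) to the stop; y: from the rail to the bed; z: up. Mm here: rail at y -14 to 0, x -215 to 18, 10 high above the bed; stop at x 0 to 18, y 0 to 100, 10 high. Seated block's centre: x -35, y 22, z 13
- jig: the blue drill jig, bolted down; origin on the bench straight below corner (12 mm lower), same axes. Its bed is a flat 12 mm plate reaching from x -215 to +35 and y -38 to +115 mm; steel rail on the -y side (the side away from the robot), steel end stop at +x, open at the mouth (-x) and on the +y side
- guard: clear plastic plate over the inner bed, fixed, orange strip on its mouth edge; origin as jig. Covers x -98 to 35, y -38 to 115 mm, underside 80 and top 87 mm above the bed (screw heads 90); 20 mm drill bush at (-35,22) down to 62 above the bed; 12 mm posts at (26,105), (26,-28), (-60,-28). The seated block's near end is 28 mm inside that edge: lean the tool back 30-50 deg to follow
- alu_mid (a point): centre of a loose light-grey aluminium block of the same size as the brass one, lying on the bench; a bystander
- steel_mid (a point): centre of a loose dark steel block of the same size as the brass one, lying on the bench; a bystander
- file: bystander: flat file with orange handle, 330 mm over all, lying on the left; origin near its middle on the bench
- try_square: bystander: engineer's try square, dark stock 100 mm, steel blade 150 mm, lying on the right; origin under the middle of the stock
- hammer: bystander: hammer lying on the left; origin in the middle of its length
- screwdriver: bystander: screwdriver lying on the right; origin in the middle of its length
- can: bystander: standing can, 66 mm diameter, 110 mm high, on the right; origin under its centre
Mind the look-alikes: they are no part of the job. Of the things shaped like the brass_blank, the brass one is meant.

How it is judged (in metres and radians):
At the end, for the whole second after the job is handed in: The brass block lies flat on the bed, its end within 2.2 mm of the end stop and its long side within 2.2 mm of the side rail, parallel to the rail within 0.03 rad, still and released; the other things are where they were (x of brass_mid in the frame of corner between -0.0372 and -0.0328 m and y of brass_mid in the frame of corner between 0.0198 and 0.0242 m and z of brass_mid in the frame of corner between 0.01 and 0.016 m and angle between the x axis of brass_mid and the x axis of corner, either way round below 0.03 rad and angle between the z axis of brass_mid and the z axis of corner, either way round below 0.04 rad and linear speed of brass_blank below 0.01 m/s); the robot touches nothing.
It fails at once if the brass block is dropped or slammed on the jig (over 70 N) (contact force between brass_blank and jig above 70 N).
It fails at once if the guard is knocked or pushed (over 15 N) (contact force between guard and anything else above 15 N).
It fails at once if another block or a tool is moved by more than 20 mm (distance of any of alu_mid, steel_mid, file, try_square, hammer, screwdriver, can from where it was at the start of the episode above 0.02 m).
It also fails if it takes over 64 s, if anything falls off the work surface, if the arm or the gripper's body presses on something with over 40 N, if the wrist force passes 120 N, or if a joint passes its speed limit or range.

## Working session

There is one attempt and no reset: what is moved stays moved. The work goes in short steps, Python scripts to look and compute and a tool call to move; the robot and the scene stay as the last step left them, time stands still between calls to the robot, and variables do not carry over. Pictures are saved under pics/ and viewed, about 8 in all and at most 12, crops included, and the job is handed in when it is done.

Besides the shell and the picture viewer there is one more tool, called as name([rows], argument=value, ...), one row to a line, values as JSON. play_rows: Moves the arm, as the interface text tells. Its arguments: {"type":"object","properties":{"commands":{"type":"array"}},"required":["commands"]}

```bash
mkdir -p pics; ls; python3 - <<'E'
from station import r, viewer, job, spotter
import cv2,json,numpy as np
print(r.sense())
for n in("scene","top"):
    p=viewer.capture(n); cv2.imwrite(f"pics/{n}1.png",p["image"][:,:,::-1])
    print(n,{k:(np.round(v,4).tolist() if not isinstance(v,(int,str)) else v) for k,v in p.items() if k!="image"})
    for o in("brass_mid","brass_blank","jig","guard","corner","alu_mid","steel_mid"):
        try: print(o,[(np.round(d["uv"],1).tolist(),round(d["score"],2)) for d in spotter.find_in(o,p)])
        except Exception as e: print(o,e)
E
```

```text
pics
{'time_s': 0.0, 'joints': array([ 8.60910538e+01,  2.20899171e+01,  3.81475390e-01, -2.80381227e-02,
       -6.84117786e+01, -1.48173316e+01]), 'joint_velocities': array([ 0.11552716, -0.00354568,  0.04597755, -0.06601257,  0.03597044,
        0.05606727]), 'effort': array([-3.37531546e-04, -3.90666711e+01,  1.87404460e+01,  4.22001511e+00,
        1.09996230e-02, -1.95015400e-04]), 'tcp_pos': array([0.20043569, 0.59134473, 0.21328257]), 'ee_rot': array([[-5.97007948e-04, -3.21217705e-01, -9.47005190e-01],
       [-2.06229629e-03, -9.47002949e-01,  3.21218245e-01],
       [-9.99997695e-01,  2.14477513e-03, -9.70777928e-05]]), 'wrist_force': array([-0.4906706 ,  0.46504666, -0.16178559]), 'moment': array([ 0.00082296, -0.03460721,  0.02733853]), 'gripper_width': 1.0012251991806997}
scene {'fx': 575.8708, 'fy': 575.8708, 'cx': 315.3187, 'cy': 236.6345, 'dist': [0.0642, 0.0, 0.0, 0.0, 0.0], 'R': [[-0.8299, 0.558, 0.0048], [0.4706, 0.7045, -0.5313], [-0.2998, -0.4386, -0.8472]], 't': [0.5291, -0.2209, 1.9699], 'shot': 1}
brass_mid [([283.9, 224.5], 0.94), ([284.2, 262.0], 0.84), ([2
[... 323 characters left out ...]
4)]
steel_mid [([301.5, 173.8], 0.66)]
top {'fx': 566.4276, 'fy': 566.4276, 'cx': 321.8656, 'cy': 242.7526, 'dist': [-0.014, 0.0, 0.0, 0.0, 0.0], 'R': [[0.0263, -0.9997, -0.0023], [-0.9983, -0.0261, -0.0521], [0.052, 0.0037, -0.9986]], 't': [-0.0468, 0.5856, 1.494], 'shot': 2}
brass_mid [([410.7, 199.8], 0.96), ([333.0, 190.6], 0.9), ([367.8, 168.5], 0.78), ([370.9, 224.4], 0.69)]
brass_blank [([369.8, 168.0], 0.92), ([329.3, 191.6], 0.87), ([404.7, 199.1], 0.79), ([371.0, 224.4], 0.71)]
jig [([237.8, 254.4], 0.81)]
guard [([214.6, 254.4], 0.61)]
corner [([236.7, 256.1], 0.91)]
alu_mid [([347.5, 280.8], 0.86), ([419.2, 280.3], 0.45), ([115.8, 275.9], 0.16)]
steel_mid [([418.6, 281.1], 0.94)]
```

View pics/scene1.png

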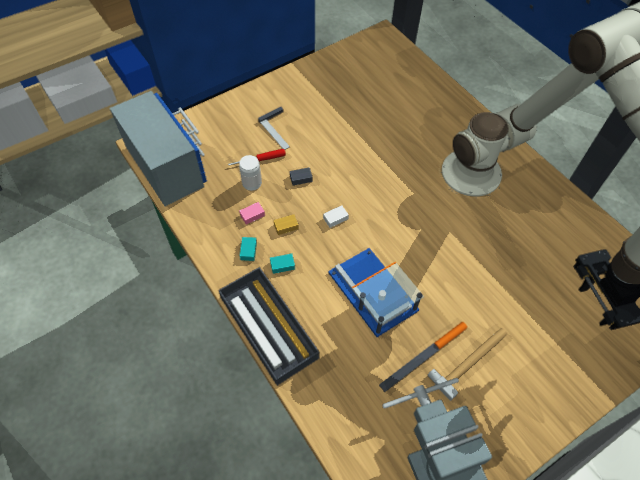

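View pics/top1.png

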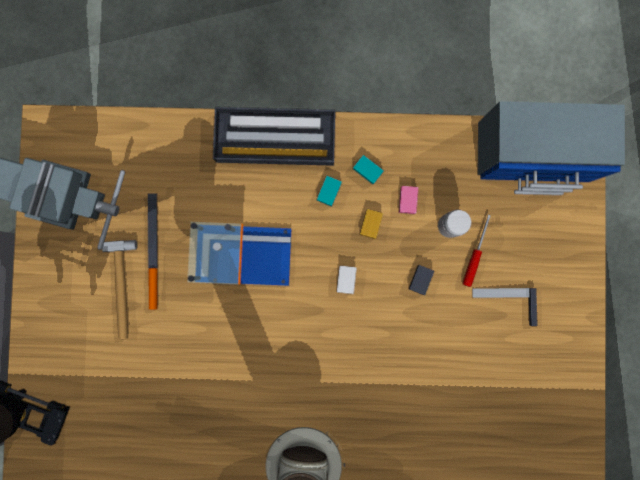

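The yellow block is at top (371,224) and scene (286,224). The look-alikes in the top view are teal (368,168) and (329,191), pink (409,200), grey aluminium (346,280) and dark steel (421,280). Only the yellow one fits "brass". Next I'll check that in an enlarged crop along with the jig.

```bash
python3 - <<'E'
import cv2,numpy as np
t=cv2.imread("pics/top1.png");s=cv2.imread("pics/scene1.png")
a=cv2.resize(t[210:310,180:390],None,fx=3.8,fy=3.8,interpolation=cv2.INTER_CUBIC)
cv2.imwrite("pics/topcrop.png",a)
b=cv2.resize(s[205:340,260:430],None,fx=4.4,fy=4.4,interpolation=cv2.INTER_CUBIC)
cv2.imwrite("pics/scenecrop.png",b);print(a.shape,b.shape)
E
```

```text
(380, 798, 3) (594, 748, 3)
```

View pics/topcrop.png

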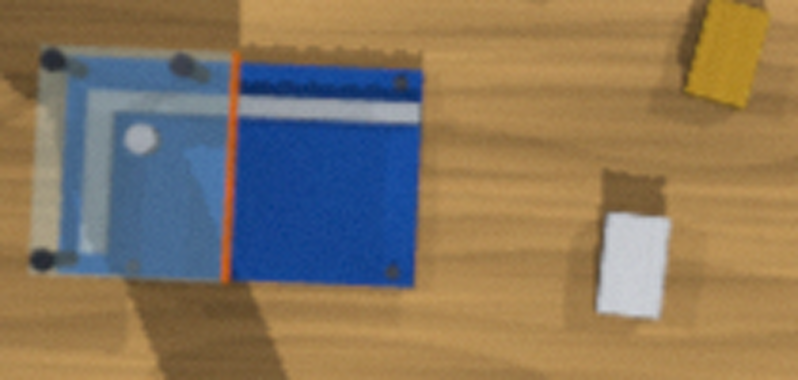

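View pics/scenecrop.png

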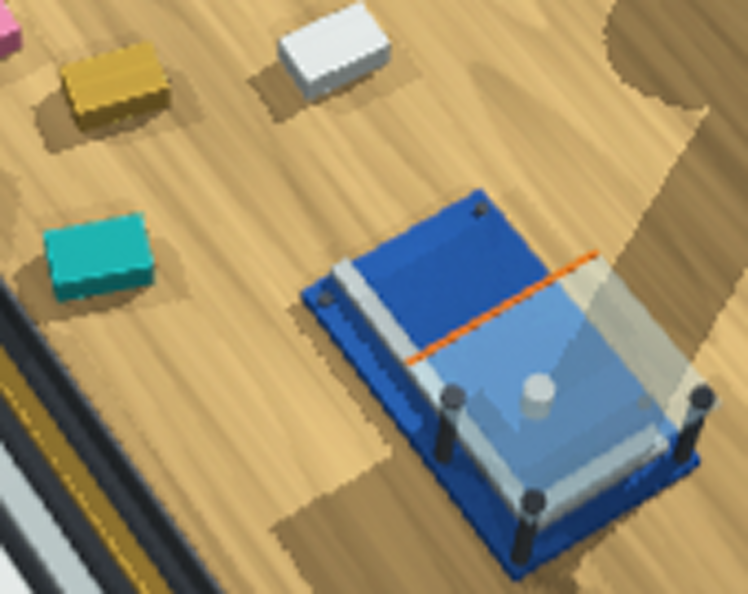

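The crops confirm it: the yellow block is at top crop (726,52) and scene crop (116,85). The jig mouth is on the robot's right, with the rail on the far side. Next I'll fit both poses from the two views.

```bash
cat > h.py <<'E'
import numpy as np,cv2
from scipy.optimize import least_squares,minimize
def proj(p,X):
    K=np.array([[p["fx"],0,p["cx"]],[0,p["fy"],p["cy"]],[0,0,1.]])
    return cv2.projectPoints(np.asarray(X,float).reshape(-1,1,3),cv2.Rodrigues(np.array(p["R"],float))[0],np.array(p["t"],float),K,np.array(p["dist"],float))[0].reshape(-1,2)
def place(q,P): # q=x,y,z,yaw
    c,s=np.cos(q[3]),np.sin(q[3]); P=np.asarray(P,float)
    return P@np.array([[c,s,0],[-s,c,0],[0,0,1]])+q[:3]
BOX=np.array([[a*.035,b*.022,c] for a in(-1,1) for b in(-1,1) for c in(0,.026)])
S=8
def hullmask(uv,o,n):
    m=np.zeros((n*S,n*S),np.uint8); h=cv2.convexHull(((uv-o+.5)*S-.5).astype(np.float32))
    cv2.fillConvexPoly(m,np.round(h).astype(int).reshape(-1,1,2),1); return cv2.resize(m.astype(np.float32),(n,n),interpolation=cv2.INTER_AREA)
def ymask(p,uv,n=40):
    o=np.round(uv).astype(int)-n//2; c=p["image"][o[1]:o[1]+n,o[0]:o[0]+n].copy()
    hsv=cv2.cvtColor(c,cv2.COLOR_RGB2HSV); return o,hsv,c
E
python3 - <<'E'
from station import viewer
from h import *
ps={n:viewer.capture(n) for n in("top","scene")}
B=.012;G=.099
J={"top":(3.8,(180,210),[((-215,-38,12),(422,70)),((-215,115,12),(414,287)),((-215,0,22),(420,123)),((-215,-14,22),(421,101)),((-98,-38,99),(237,52)),((-98,115,99),(226,283)),((35,-38,99),(40,48)),((35,115,99),(30,275))]),
"scene":(4.4,(260,205),[((-215,-38,12),(303,292)),((-215,115,12),(481,190)),((35,-38,12),(516,570)),((35,115,12),(699,460)),((-98,-38,99),(407,361)),((-98,115,99),(597,253)),((-215,-14,22),(333,265)),((-215,0,22),(348,258))])}
def f(q,full=False):
    e=[]
    for n,(s,o,L) in J.items():
        uv=proj(ps[n],place(q,np.array([a for a,_ in L])/1000)); m=(np.array([b for _,b in L])+.5)/s-.5+o
        e.append(uv-m)
    return e if full else np.concatenate(e).ravel()
s=least_squares(f,[.55,.2,0,1.57],loss="soft_l1"); print("jig",s.x,np.degrees(s.x[3])); print(np.round(np.hstack(f(s.x,True)),1).tolist())
# z free measured; brass
tg={}
for n,uv in(("top",(371,224)),("scene",(286,224))):
    o,hsv,c=ymask(ps[n],np.array(uv)); h=hsv.astype(float)
    m=((hsv[...,0]>15)&(hsv[...,0]<30)&(hsv[...,1]>185)).astype(np.uint8)
    k,l,st,_=cv2.connectedComponentsWithStats(m); i=l[18:23,18:23]; i=np.bincount(i[i>0]).argmax(); m=(l==i).astype(np.float32)
    m=cv2.morphologyEx(m,cv2.MORPH_CLOSE,np.ones((3,3))); tg[n]=(o,m); print(n,m.sum())
    for row in m[5:36]: print("".join(".#"[int(v)] for v in row)) if n=="scene" else 0
def c(q): return sum(np.abs(hullmask(proj(ps[n],place(q,BOX)),o,40)-m).sum() for n,(o,m) in tg.items())
best=None
for a in np.radians([80,70,60]):
    w=minimize(c,[.6,-.13,0,a],method="Nelder-Mead",options=dict(initial_simplex=np.array([[.6,-.13,0,a]]+[[.6+.02*(k==0),-.13+.02*(k==1),.01*(k==2),a+.2*(k==3)] for k in range(4)]),maxiter=600))
    if best is None or w.fun<best.fun: best=w
print("brass",best.x,np.degrees(best.x[3]),best.fun)
E
```

```text
jig [ 0.58956497  0.26764434 -0.0016634   1.55713328] 89.21716510664834
[[0.4, -0.2, -0.0, -0.0], [0.0, -0.1, 0.3, -0.3], [0.1, -0.2, 0.6, 1.7], [0.0, 0.3, 1.3, -0.1], [0.8, 0.0, 0.2, 0.0], [0.8, -0.1, 0.3, -1.1], [0.1, -1.0, -0.2, 0.7], [-0.4, -0.1, 0.2, 0.1]]
top 410.0Traceback (most recent call last):
  File "<stdin>", line 19, in <module>
ValueError: attempt to get argmax of an empty sequence
```

```bash
cat > brass.py <<'E'
from h import *
def fit(ps,guess,a0,zfix=None):
    tg={}
    for n,p in ps.items():
        o=np.round(proj(p,[[guess[0],guess[1],.013]])[0]).astype(int)-20
        c=p["image"][o[1]:o[1]+40,o[0]:o[0]+40]
        f=c.astype(int); sat=(f[...,0]-f[...,2])/np.maximum(f[...,0],1)
        m=(sat>.66).astype(np.uint8)
        m=cv2.morphologyEx(m,cv2.MORPH_OPEN,np.ones((2,2)))
        k,l=cv2.connectedComponents(m); i=l[14:26,14:26]; i=np.bincount(i[i>0]).argmax()
        m=(l==i).astype(np.float32); tg[n]=(o,m); print(n,m.sum(),np.round(sat[8:32:4,8:32:2],2).tolist() if m.sum()<100 else "")
    def c(q): return sum(np.abs(hullmask(proj(ps[n],place([q[0],q[1],q[2],q[3]],BOX)),o,40)-m).sum() for n,(o,m) in tg.items())
    best=None
    for a in a0:
        g=np.array([guess[0],guess[1],0,a]); sx=np.vstack([g]+[g+np.eye(4)[k]*[.015,.015,.008,.2] for k in range(4)])
        w=minimize(c,g,method="Nelder-Mead",options=dict(initial_simplex=sx,maxiter=500))
        if best is None or w.fun<best.fun: best=w
    return best,tg
E
python3 - <<'E'
from station import viewer
from brass import *
ps={n:viewer.capture(n) for n in("top","scene")}
def ray(p,uv):
    K=np.array([[p["fx"],0,p["cx"]],[0,p["fy"],p["cy"]],[0,0,1.]]);d=np.append(cv2.undistortPoints(np.array([[uv]],float),K,np.array(p["dist"],float))[0,0],1)
    R=np.array(p["R"]);return -R.T@p["t"],R.T@d
C,d=ray(ps["top"],(371,224)); g=C+d*(.02-C[2])/d[2]; print(g)
for s in range(1):
    b,tg=fit(ps,g[:2],np.radians([60,75,90]))
    print(b.x,np.degrees(b.x[3]),b.fun)
    for row in tg["scene"][1][8:32]: print("".join(".#"[int(v)] for v in row))
E
```

```text
[ 0.63970284 -0.1608114   0.02      ]
top 456.0 
scene 276.0 
[ 0.63990725 -0.16499795 -0.01659447  2.89679834] 165.9743191124146 108.703125
........................................
........................................
........................................
........................................
........................................
........................................
....................######..............
.................##.#########...........
..............###############...........
..........###.###############...........
........#####.###############...........
........###################.............
..........###########.#########.........
.........######################.........
.........###################.##.........
...........###.################.........
..........######################........
..........######################........
..........###.################..........
...........################.............
...........############.................
...........#########....................
............#####.......................
........................................
```

```bash
sed -i 's/m=(l==i).astype(np.float32); tg/m=cv2.morphologyEx((l==i).astype(np.float32),cv2.MORPH_CLOSE,np.ones((3,3))); tg/' brass.py; python3 - <<'E'
from station import viewer
from brass import *
ps={n:viewer.capture(n) for n in("top","scene")}
b,tg=fit(ps,[.64,-.165],np.radians([-25,-15,-5]))
print(b.x,np.degrees(b.x[3]),b.fun)
for n in tg:
  b,_=fit({n:ps[n]},[.64,-.165],np.radians([-25,-15,-5])); print(n,b.x,b.fun)
E
```

```text
top 454.0 
scene 285.0 
[ 0.63993374 -0.16468641 -0.01240065 -0.2479747 ] -14.20790365390965 100.984375
top 454.0 
top [ 0.63908552 -0.16365585 -0.00172716 -0.24593411] 24.265625
scene 285.0 
scene [ 0.6408922  -0.16078464 -0.00739263 -0.34296785] 76.390625
```

```bash
cat > mv.py <<'E'
import numpy as np
from scipy.spatial.transform import Rotation as Ro
from station import r
def to(pos,R):
    s=r.sense(); A=s["ee_rot"]; d=A.T@(np.array(pos)-s["tcp_pos"]); v=Ro.from_matrix(A.T@R).as_rotvec()
    print("t",round(s["time_s"],2),"pos",np.round(s["tcp_pos"],4),"dist",np.round(np.linalg.norm(d),4),"deg",np.round(np.degrees(np.linalg.norm(v)),2),"w",round(s["gripper_width"],3),"F",np.round(s["wrist_force"],1))
    print("txyz",np.round(d/.75,5).tolist(),"axyz",np.round(v/np.pi,5).tolist())
def down(yawdeg): # tool x down, tool y at world yaw
    a=np.radians(yawdeg); y=np.array([np.cos(a),np.sin(a),0]); x=np.array([0,0,-1.]); return np.column_stack([x,y,np.cross(x,y)])
JIG=np.array([.5896,.2676,0]); JY=np.radians(89.2)
def jig(p): c,s=np.cos(JY),np.sin(JY); return JIG+[c*p[0]-s*p[1],s*p[0]+c*p[1],p[2]+.012]
def lean(deg): # leaning back; tool y ~ -world x (= +jig y)
    t=np.radians(deg); c,s=np.cos(JY),np.sin(JY); ex=np.array([c,s,0]); ey=np.array([-s,c,0])
    x=np.sin(t)*ex+np.array([0,0,-np.cos(t)]); return np.column_stack([x,ey,np.cross(x,ey)])
E
python3 -c "
from mv import *
to([.639,-.1635,.19],down(-104.1))"
```

```text
t 1.1 pos [0.2006 0.5919 0.2144] dist 0.8738 deg 4.62 w 0.998 F [-0.9 -0.6 -0.7]
txyz [0.03248, 0.76629, -0.87692] axyz [-0.02568, 0.0, 0.0]
```

play_rows([
  {"fingers":-1,"tx":0.0065,"ty":0.153,"tz":-0.175,"ax":0,"ay":0,"az":0},
  {"fingers":-1,"tx":0.0065,"ty":0.153,"tz":-0.175,"ax":0,"ay":0,"az":0},
  {"fingers":-1,"tx":0.0065,"ty":0.153,"tz":-0.175,"ax":0,"ay":0,"az":0},
  {"fingers":-1,"tx":0.0065,"ty":0.153,"tz":-0.175,"ax":0,"ay":0,"az":0},
  {"fingers":-1,"tx":0.0065,"ty":0.153,"tz":-0.175,"ax":0,"ay":0,"az":0},
])

```text
time_s: 1.52
tcp_pos: [0.2894, 0.436, 0.2096]
ee_rot: [[-0.001, -0.325, -0.946], [-0.002, -0.946, 0.325], [-1.0, 0.002, 0.0]]
wrist_force: [-0.7, 0.2, 0.0]
gripper_width: 1.003
```

play_rows([
  {"fingers":-1,"tx":0.0065,"ty":0.153,"tz":-0.175,"ax":0,"ay":0,"az":0},
  {"fingers":-1,"tx":0.0065,"ty":0.153,"tz":-0.175,"ax":0,"ay":0,"az":0},
  {"fingers":-1,"tx":0.0065,"ty":0.153,"tz":-0.175,"ax":0,"ay":0,"az":0},
  {"fingers":-1,"tx":0.0065,"ty":0.153,"tz":-0.175,"ax":0,"ay":0,"az":0},
  {"fingers":-1,"tx":0.0065,"ty":0.153,"tz":-0.175,"ax":0,"ay":0,"az":0},
])

```text
time_s: 1.93
tcp_pos: [0.3766, 0.2859, 0.2046]
ee_rot: [[-0.001, -0.325, -0.946], [-0.001, -0.946, 0.325], [-1.0, 0.001, 0.0]]
wrist_force: [0.3, -0.0, -0.2]
gripper_width: 1.001
```

play_rows([
  {"fingers":-1,"tx":0.0065,"ty":0.153,"tz":-0.175,"ax":0,"ay":0,"az":0},
  {"fingers":-1,"tx":0.0065,"ty":0.153,"tz":-0.175,"ax":0,"ay":0,"az":0},
  {"fingers":-1,"tx":0.0065,"ty":0.153,"tz":-0.175,"ax":0,"ay":0,"az":0},
  {"fingers":-1,"tx":0.0065,"ty":0.153,"tz":-0.175,"ax":0,"ay":0,"az":0},
  {"fingers":-1,"tx":0.0065,"ty":0.153,"tz":-0.175,"ax":0,"ay":0,"az":0},
])

```text
time_s: 2.35
tcp_pos: [0.4647, 0.1358, 0.1997]
ee_rot: [[0.0, -0.326, -0.945], [-0.001, -0.945, 0.326], [-1.0, 0.001, -0.0]]
wrist_force: [-0.8, 0.2, 0.4]
gripper_width: 1.001
```

play_rows([
  {"fingers":-1,"tx":0.0065,"ty":0.153,"tz":-0.175,"ax":0,"ay":0,"az":0},
  {"fingers":-1,"tx":0.0065,"ty":0.153,"tz":-0.175,"ax":0,"ay":0,"az":0},
  {"fingers":-1,"tx":0.0065,"ty":0.153,"tz":-0.175,"ax":0,"ay":0,"az":0},
  {"fingers":-1,"tx":0.0065,"ty":0.153,"tz":-0.175,"ax":0,"ay":0,"az":0},
  {"fingers":-1,"tx":0.0065,"ty":0.153,"tz":-0.175,"ax":0,"ay":0,"az":0},
])

```text
time_s: 2.77
tcp_pos: [0.5529, -0.015, 0.1944]
ee_rot: [[0.0, -0.325, -0.946], [-0.001, -0.946, 0.325], [-1.0, 0.001, -0.001]]
wrist_force: [0.9, 0.0, 1.5]
gripper_width: 1.005
```

```bash
python3 -c "
from mv import *
to([.639,-.1635,.15],down(-104.1))"
```

```text
t 2.77 pos [ 0.5529 -0.015   0.1944] dist 0.1773 deg 4.87 w 1.005 F [0.9 0.  1.5]
txyz [0.0594, 0.14984, -0.17294] axyz [-0.02708, -0.00025, -0.00028]
```

play_rows([
  {"fingers":-1,"tx":0.059,"ty":0.15,"tz":-0.173,"ax":-0.027,"ay":0,"az":0},
  {"fingers":-1,"tx":0.059,"ty":0.15,"tz":-0.173,"ax":-0.027,"ay":0,"az":0},
  {"fingers":-1,"tx":0.059,"ty":0.15,"tz":-0.173,"ax":-0.027,"ay":0,"az":0},
  {"fingers":-1,"tx":0.059,"ty":0.15,"tz":-0.173,"ax":-0.027,"ay":0,"az":0},
  {"fingers":-1,"tx":0.059,"ty":0.15,"tz":-0.173,"ax":-0.027,"ay":0,"az":0},
])

```text
time_s: 3.18
tcp_pos: [0.6386, -0.1631, 0.1476]
ee_rot: [[-0.003, -0.243, -0.97], [-0.001, -0.97, 0.243], [-1.0, 0.001, 0.002]]
wrist_force: [1.2, 1.0, -0.3]
gripper_width: 0.997
```

```bash
python3 -c "
from station import viewer
import cv2
from mv import *
for n in ('scene','top'): cv2.imwrite(f'pics/{n}2.png',viewer.capture(n)['image'][:,:,::-1])
to([.639,-.1635,.0325],down(-104.1))
s=cv2.imread('pics/scene2.png'); cv2.imwrite('pics/scene2c.png',cv2.resize(s[100:280,200:440],None,fx=3.2,fy=3.2,interpolation=cv2.INTER_CUBIC))"
```

```text
t 3.28 pos [ 0.6375 -0.1609  0.1485] dist 0.116 deg 0.17 w 1.003 F [ 0.3  0.7 -0.9]
txyz [0.15462, 0.0028, -0.00328] axyz [0.00036, 0.00088, -0.00017]
```

View pics/scene2c.png

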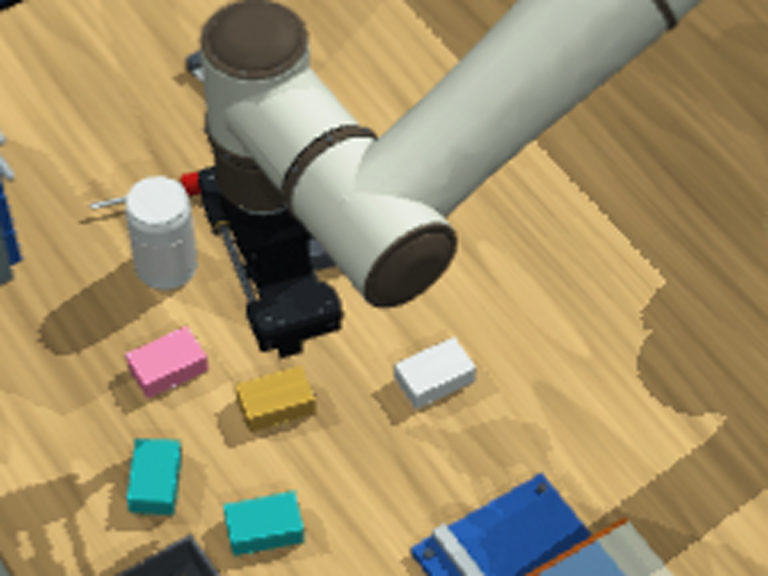

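The picture shows the gripper above the brass block, which sits at about (276,398) in the crop, with the neighbouring blocks clear. Now I'll descend and grip.

play_rows([
  {"fingers":-1,"tx":0.05,"ty":0.0028,"tz":-0.0033,"ax":0,"ay":0,"az":0},
  {"fingers":-1,"tx":0.1,"ty":0.0028,"tz":-0.0033,"ax":0,"ay":0,"az":0},
  {"fingers":-1,"tx":0.13,"ty":0.0028,"tz":-0.0033,"ax":0,"ay":0,"az":0},
  {"fingers":-1,"tx":0.15,"ty":0.0028,"tz":-0.0033,"ax":0,"ay":0,"az":0},
  {"fingers":-1,"tx":0.155,"ty":0.0028,"tz":-0.0033,"ax":0,"ay":0,"az":0},
])

```text
time_s: 3.7
tcp_pos: [0.6369, -0.16, 0.0316]
ee_rot: [[-0.006, -0.238, -0.971], [0.001, -0.971, 0.238], [-1.0, 0.001, 0.006]]
wrist_force: [-0.4, -0.1, -0.3]
gripper_width: 0.999
```

play_rows([
  {"fingers":0,"tx":0,"ty":0,"tz":0,"ax":0,"ay":0,"az":0},
  {"fingers":0,"tx":0,"ty":0,"tz":0,"ax":0,"ay":0,"az":0},
  {"fingers":1,"tx":0,"ty":0,"tz":0,"ax":0,"ay":0,"az":0},
  {"fingers":1,"tx":0,"ty":0,"tz":0,"ax":0,"ay":0,"az":0},
  {"fingers":1,"tx":0,"ty":0,"tz":0,"ax":0,"ay":0,"az":0},
])

```text
time_s: 4.12
tcp_pos: [0.6399, -0.162, 0.0358]
ee_rot: [[0.003, -0.239, -0.971], [-0.0, -0.971, 0.239], [-1.0, -0.001, -0.002]]
wrist_force: [-0.2, 0.3, -0.8]
gripper_width: 0.708
```

play_rows([
  {"fingers":1,"tx":0,"ty":0,"tz":0,"ax":0,"ay":0,"az":0},
  {"fingers":1,"tx":0,"ty":0,"tz":0,"ax":0,"ay":0,"az":0},
  {"fingers":1,"tx":0,"ty":0,"tz":0,"ax":0,"ay":0,"az":0},
  {"fingers":1,"tx":0,"ty":0,"tz":0,"ax":0,"ay":0,"az":0},
  {"fingers":1,"tx":0,"ty":0,"tz":0,"ax":0,"ay":0,"az":0},
])

```text
time_s: 4.53
tcp_pos: [0.6391, -0.1623, 0.0343]
ee_rot: [[-0.0, -0.24, -0.971], [-0.0, -0.971, 0.24], [-1.0, 0.0, 0.0]]
wrist_force: [-0.3, -0.6, -0.7]
gripper_width: 0.319
```

```bash
python3 -c "
from station import viewer
import cv2
from mv import *
I={n:viewer.capture(n)['image'][:,:,::-1] for n in ('scene','top')}
s=cv2.resize(I['scene'][170:290,210:350],None,fx=3,fy=4-1,interpolation=cv2.INTER_CUBIC)
t=cv2.resize(I['top'][170:290,310:430],None,fx=3,fy=3,interpolation=cv2.INTER_CUBIC)
cv2.imwrite('pics/g3.png',np.hstack([s,t]))
to([.639,-.1635,.0325],down(-104.1))"
```

```text
t 4.63 pos [ 0.6391 -0.1622  0.0342] dist 0.0022 deg 0.23 w 0.234 F [-0.8 -0.1  0.2]
txyz [0.00231, 0.00169, -0.00029] axyz [0.00129, 6e-05, -2e-05]
```

View pics/g3.png

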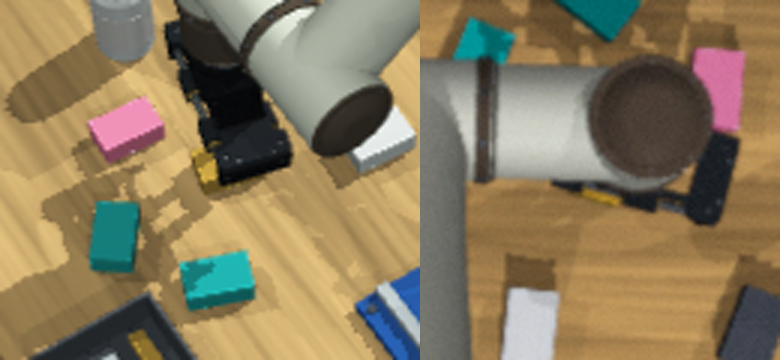

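play_rows([
  {"fingers":1,"tx":0,"ty":0,"tz":0,"ax":0,"ay":0,"az":0},
  {"fingers":1,"tx":0,"ty":0,"tz":0,"ax":0,"ay":0,"az":0},
  {"fingers":1,"tx":0,"ty":0,"tz":0,"ax":0,"ay":0,"az":0},
  {"fingers":1,"tx":0,"ty":0,"tz":0,"ax":0,"ay":0,"az":0},
])

```text
time_s: 4.97
tcp_pos: [0.6391, -0.1621, 0.0343]
ee_rot: [[-0.0, -0.24, -0.971], [-0.0, -0.971, 0.24], [-1.0, 0.0, 0.0]]
wrist_force: [-0.3, -0.1, -0.8]
gripper_width: 0.017
```

play_rows([
  {"fingers":1,"tx":-0.05,"ty":0,"tz":0,"ax":0,"ay":0,"az":0},
  {"fingers":1,"tx":-0.1,"ty":0,"tz":0,"ax":0,"ay":0,"az":0},
  {"fingers":1,"tx":-0.1,"ty":0,"tz":0,"ax":0,"ay":0,"az":0},
  {"fingers":1,"tx":-0.1,"ty":0,"tz":0,"ax":0,"ay":0,"az":0},
])

```text
time_s: 5.3
tcp_pos: [0.6411, -0.1623, 0.1127]
ee_rot: [[0.007, -0.239, -0.971], [-0.0, -0.971, 0.239], [-1.0, -0.001, -0.007]]
wrist_force: [0.3, -0.2, -1.0]
gripper_width: 0.006
```

```bash
python3 -c "
from station import viewer,r
import cv2
from mv import *
from h import *
s=r.sense(); print(s['tcp_pos'],s['gripper_width'])
tip=s['tcp_pos']+.019*s['ee_rot'][:,0]
out=[]
for n,(u,v) in (('scene',(210,140)),('top',(300,150))):
    p=viewer.capture(n); I=p['image'][:,:,::-1].copy()
    I=cv2.resize(I[v:v+140,u:u+130],None,fx=3,fy=3,interpolation=cv2.INTER_CUBIC)
    for X,c in ((tip,(0,0,255)),([.639,-.1635,.026],(255,0,255))):
        q=((proj(p,[X])[0]-(u,v)+.5)*3-.5); print(n,q); cv2.drawMarker(I,tuple(int(a) for a in q),c,0,9,1)
    out.append(I)
cv2.imwrite('pics/g4.png',np.hstack(out))"
```

```text
[ 0.64111542 -0.16227166  0.1127434 ] 0.005862997536549631
scene [226.02126523 209.55529867]
scene [229.75862106 244.37882245]
top [223.15074744 213.77629214]
top [217.59878448 223.2938443 ]
```

View pics/g4.png

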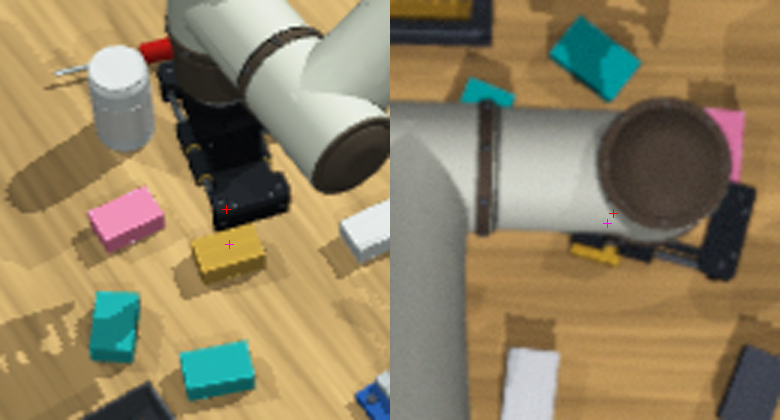

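The gripper closed fully and the block hasn't moved, still at scene (286,223), so the grasp missed. I'll check tip height by gently touching the block's top with closed fingers. Contact is expected at TCP z 0.045.

play_rows([
  {"fingers":1,"tx":0.04,"ty":0,"tz":0,"ax":0,"ay":0,"az":0},
  {"fingers":1,"tx":0.07,"ty":0,"tz":0,"ax":0,"ay":0,"az":0},
  {"fingers":1,"tx":0.07,"ty":0,"tz":0,"ax":0,"ay":0,"az":0},
  {"fingers":1,"tx":0.073,"ty":0,"tz":0,"ax":0,"ay":0,"az":0},
  {"fingers":1,"tx":0.073,"ty":0,"tz":0,"ax":0,"ay":0,"az":0},
])

```text
time_s: 5.82
tcp_pos: [0.6393, -0.1624, 0.0544]
ee_rot: [[-0.001, -0.239, -0.971], [-0.001, -0.971, 0.239], [-1.0, 0.001, 0.0]]
wrist_force: [0.9, -0.4, 0.5]
gripper_width: 0.005
```

play_rows([
  {"fingers":1,"tx":0.003,"ty":0,"tz":0,"ax":0,"ay":0,"az":0},
  {"fingers":1,"tx":0.006,"ty":0,"tz":0,"ax":0,"ay":0,"az":0},
  {"fingers":1,"tx":0.006,"ty":0,"tz":0,"ax":0,"ay":0,"az":0},
])

```text
time_s: 6.07
tcp_pos: [0.6394, -0.1621, 0.0506]
ee_rot: [[0.001, -0.24, -0.971], [0.0, -0.971, 0.24], [-1.0, -0.0, -0.001]]
wrist_force: [-0.6, 0.1, -0.2]
gripper_width: 0.008
```

play_rows([
  {"fingers":1,"tx":0.003,"ty":0,"tz":0,"ax":0,"ay":0,"az":0},
  {"fingers":1,"tx":0.006,"ty":0,"tz":0,"ax":0,"ay":0,"az":0},
  {"fingers":1,"tx":0.006,"ty":0,"tz":0,"ax":0,"ay":0,"az":0},
])

```text
time_s: 6.32
tcp_pos: [0.6388, -0.1621, 0.0453]
ee_rot: [[-0.001, -0.24, -0.971], [0.0, -0.971, 0.24], [-1.0, -0.0, 0.001]]
wrist_force: [0.5, 0.2, 0.1]
gripper_width: 0.007
```

play_rows([
  {"fingers":1,"tx":0.003,"ty":0,"tz":0,"ax":0,"ay":0,"az":0},
  {"fingers":1,"tx":0.006,"ty":0,"tz":0,"ax":0,"ay":0,"az":0},
  {"fingers":1,"tx":0.006,"ty":0,"tz":0,"ax":0,"ay":0,"az":0},
])

```text
time_s: 6.57
tcp_pos: [0.6387, -0.1621, 0.0405]
ee_rot: [[-0.001, -0.24, -0.971], [0.0, -0.971, 0.24], [-1.0, 0.0, 0.001]]
wrist_force: [0.2, 0.2, 0.4]
gripper_width: 0.01
```

play_rows([
  {"fingers":1,"tx":0.003,"ty":0,"tz":0,"ax":0,"ay":0,"az":0},
  {"fingers":1,"tx":0.004,"ty":0,"tz":0,"ax":0,"ay":0,"az":0},
  {"fingers":1,"tx":0.004,"ty":0,"tz":0,"ax":0,"ay":0,"az":0},
])

```text
time_s: 6.82
tcp_pos: [0.639, -0.1621, 0.0378]
ee_rot: [[-0.001, -0.24, -0.971], [0.0, -0.971, 0.24], [-1.0, 0.0, 0.001]]
wrist_force: [0.8, 0.1, -0.4]
gripper_width: 0.003
```

play_rows([
  {"fingers":1,"tx":0.003,"ty":0,"tz":0,"ax":0,"ay":0,"az":0},
  {"fingers":1,"tx":0.006,"ty":0,"tz":0,"ax":0,"ay":0,"az":0},
  {"fingers":1,"tx":0.006,"ty":0,"tz":0,"ax":0,"ay":0,"az":0},
])

```text
time_s: 7.07
tcp_pos: [0.6387, -0.1621, 0.033]
ee_rot: [[-0.001, -0.24, -0.971], [0.0, -0.971, 0.24], [-1.0, 0.0, 0.001]]
wrist_force: [0.5, -0.2, -0.2]
gripper_width: 0.012
```

play_rows([
  {"fingers":1,"tx":0.003,"ty":0,"tz":0,"ax":0,"ay":0,"az":0},
  {"fingers":1,"tx":0.005,"ty":0,"tz":0,"ax":0,"ay":0,"az":0},
  {"fingers":1,"tx":0.005,"ty":0,"tz":0,"ax":0,"ay":0,"az":0},
])

```text
time_s: 7.32
tcp_pos: [0.6389, -0.1621, 0.0294]
ee_rot: [[-0.001, -0.24, -0.971], [0.0, -0.971, 0.24], [-1.0, 0.0, 0.001]]
wrist_force: [0.5, -0.1, 0.5]
gripper_width: 0.006
```

```bash
python3 -c "
from station import viewer,r
import cv2
from mv import *
from h import *
s=r.sense(); print(s['tcp_pos'],s['gripper_width'],s['wrist_force'])
tip=s['tcp_pos']+.019*s['ee_rot'][:,0]
out=[]
for n,(u,v) in (('scene',(250,180)),('top',(335,190))):
    p=viewer.capture(n); I=p['image'][:,:,::-1].copy()
    I=cv2.resize(I[v:v+70,u:u+70],None,fx=5.5,fy=5.5,interpolation=cv2.INTER_CUBIC)
    q=((proj(p,[tip])[0]-(u,v)+.5)*5.5-.5); print(n,q); cv2.drawMarker(I,tuple(int(a) for a in q),(0,0,255),0,9,1)
    c=place([.639,-.1635,0,-.246],BOX)
    for i,j in ((1,3),(3,7),(7,5),(5,1)):
        a,b=((proj(p,c[[i,j]])-(u,v)+.5)*5.5-.5).astype(int); cv2.line(I,tuple(map(int,a)),tuple(map(int,b)),(255,0,255),1)
    out.append(I)
cv2.imwrite('pics/g5.png',np.hstack(out))"
```

```text
[ 0.6388524  -0.16210504  0.02936942] 0.005633724670462499 [ 0.45367781 -0.07283711  0.52757882]
scene [204.19043503 244.88626357]
top [201.19669444 192.77620308]
```

View pics/g5.png

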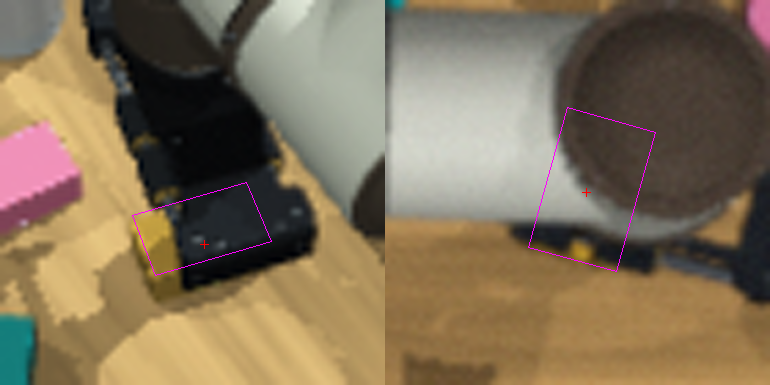

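```bash
python3 -c "
from station import viewer,r
from mv import *
from h import *
s=r.sense(); T,R=s['tcp_pos'],s['ee_rot']
print(s['joints'])
for n,(u,v) in (('scene',(250,180)),('top',(335,190))):
    p=viewer.capture(n)
    for b in (-.051,-.03,-.07):
      for y in (-.095,.095):
        q=(proj(p,[T+R@[b,y,-.0375],T+R@[b,y,.0375]])-(u,v)+.5)*5.5; print(n,b,y,np.round(q).tolist())
"
```

```text
[-2.11001827e-01  3.49505990e+01 -6.50332240e+00  2.22658647e-03
 -4.85607543e+01  7.63458165e+01]
scene -0.051 -0.095 [[190.0, 331.0], [319.0, 292.0]]
scene -0.051 0.095 [[85.0, 67.0], [209.0, 31.0]]
scene -0.03 -0.095 [[191.0, 351.0], [319.0, 312.0]]
scene -0.03 0.095 [[88.0, 88.0], [210.0, 53.0]]
scene -0.07 -0.095 [[188.0, 313.0], [319.0, 273.0]]
scene -0.07 0.095 [[83.0, 47.0], [208.0, 11.0]]
top -0.051 -0.095 [[39.0, 49.0], [-4.0, 204.0]]
top -0.051 0.095 [[433.0, 156.0], [392.0, 312.0]]
top -0.03 -0.095 [[37.0, 54.0], [-5.0, 207.0]]
top -0.03 0.095 [[426.0, 161.0], [385.0, 314.0]]
top -0.07 -0.095 [[40.0, 43.0], [-3.0, 200.0]]
top -0.07 0.095 [[440.0, 152.0], [398.0, 310.0]]
```

```bash
python3 -c "
from station import viewer,r
from mv import *
from h import *
p=viewer.capture('scene');pt=viewer.capture('top'); out=[]
R0=np.array([[-.0006,-.3212,-.947],[-.002,-.947,.3212],[-1,.0021,0]]);R1=np.array([[-.002,-.243,-.97],[-.001,-.97,.243],[-1,.001,.002]])
for f,q,T,R,o,k in (('scene1',p,[.2005,.5915,.2138],R0,(555,225),(85,110)),('scene2',p,[.6375,-.1609,.1485],R1,(255,150),(85,110)),('top1',pt,[.2005,.5915,.2138],R0,(0,365),(85,110))):
    S_=3.1; I=cv2.imread(f'pics/{f}.png')[o[1]:o[1]+k[1],o[0]:o[0]+k[0]]; I=cv2.resize(I,None,fx=S_,fy=S_,interpolation=cv2.INTER_CUBIC)
    for y,c in ((-.051,(0,0,255)),(.051,(0,255,255))):
      for d in (0,-.04):
        u=((proj(q,np.array(T)+np.array([[.019+d,y,-.0095],[.019+d,y,.0095]])@R.T)-o+.5)*S_).astype(int)
        cv2.line(I,tuple(map(int,u[0])),tuple(map(int,u[1])),c,2 if d==0 else 1)
    I=cv2.copyMakeBorder(I,0,345-I.shape[0],0,0,cv2.BORDER_CONSTANT) if I.shape[0]<345 else I[:345]
    out.append(I)
cv2.imwrite('pics/g6.png',np.hstack(out)); print(np.hstack(out).shape)
"
```

```text
(345, 792, 3)
```

View pics/g6.png

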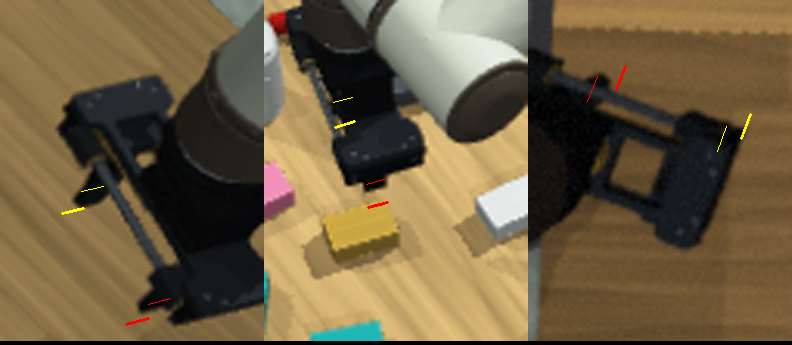

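The overlay shows the real fingertips about 30 mm short of where the reported TCP pose puts them (thick lines: predicted tips). That explains the miss. Next I'll touch down on the block to measure the offset.

play_rows([
  {"fingers":1,"tx":0.003,"ty":0,"tz":0,"ax":0,"ay":0,"az":0},
  {"fingers":1,"tx":0.005,"ty":0,"tz":0,"ax":0,"ay":0,"az":0},
  {"fingers":1,"tx":0.005,"ty":0,"tz":0,"ax":0,"ay":0,"az":0},
])

```text
time_s: 7.87
tcp_pos: [0.6388, -0.1621, 0.0256]
ee_rot: [[-0.001, -0.24, -0.971], [0.0, -0.971, 0.24], [-1.0, 0.0, 0.001]]
wrist_force: [-0.4, -0.2, -0.1]
gripper_width: 0.004
```

play_rows([
  {"fingers":1,"tx":0.003,"ty":0,"tz":0,"ax":0,"ay":0,"az":0},
  {"fingers":1,"tx":0.004,"ty":0,"tz":0,"ax":0,"ay":0,"az":0},
  {"fingers":1,"tx":0.004,"ty":0,"tz":0,"ax":0,"ay":0,"az":0},
])

```text
time_s: 8.12
tcp_pos: [0.6389, -0.1621, 0.0227]
ee_rot: [[-0.001, -0.24, -0.971], [0.0, -0.971, 0.24], [-1.0, 0.0, 0.001]]
wrist_force: [-0.9, -0.5, 0.6]
gripper_width: 0.009
```

play_rows([
  {"fingers":1,"tx":0.003,"ty":0,"tz":0,"ax":0,"ay":0,"az":0},
  {"fingers":1,"tx":0.003,"ty":0,"tz":0,"ax":0,"ay":0,"az":0},
])

```text
time_s: 8.28
tcp_pos: [0.6389, -0.1621, 0.0204]
ee_rot: [[-0.001, -0.24, -0.971], [0.0, -0.971, 0.24], [-1.0, 0.0, 0.001]]
wrist_force: [0.2, 0.5, 0.6]
gripper_width: 0.003
```

play_rows([
  {"fingers":1,"tx":0.0025,"ty":0,"tz":0,"ax":0,"ay":0,"az":0},
  {"fingers":1,"tx":0.0025,"ty":0,"tz":0,"ax":0,"ay":0,"az":0},
])

```text
time_s: 8.45
tcp_pos: [0.6389, -0.1621, 0.0186]
ee_rot: [[-0.001, -0.24, -0.971], [0.0, -0.971, 0.24], [-1.0, 0.0, 0.001]]
wrist_force: [0.3, -0.7, -0.2]
gripper_width: 0.005
```

play_rows([
  {"fingers":1,"tx":0.0025,"ty":0,"tz":0,"ax":0,"ay":0,"az":0},
  {"fingers":1,"tx":0.0025,"ty":0,"tz":0,"ax":0,"ay":0,"az":0},
])

```text
time_s: 8.62
tcp_pos: [0.6392, -0.1622, 0.0183]
ee_rot: [[0.0, -0.239, -0.971], [-0.0, -0.971, 0.239], [-1.0, 0.0, -0.0]]
wrist_force: [-2.7, 0.3, 5.7]
gripper_width: 0.007
```

play_rows([
  {"fingers":1,"tx":0.0025,"ty":0,"tz":0,"ax":0,"ay":0,"az":0},
  {"fingers":1,"tx":0.0025,"ty":0,"tz":0,"ax":0,"ay":0,"az":0},
])

```text
time_s: 8.78
tcp_pos: [0.6393, -0.1622, 0.0182]
ee_rot: [[0.0, -0.238, -0.971], [-0.001, -0.971, 0.238], [-1.0, 0.001, -0.0]]
wrist_force: [-3.6, 2.5, 13.0]
gripper_width: 0.007
```

Contact came at reported z 0.0183, so the true tip is 7.7 mm behind the reported TCP: the hand is 26.7 mm shorter than reported. Now I'll lift, open and regrip with reported z at 0.0048, which puts the tips 12.5 mm above the bench.

play_rows([
  {"fingers":-0.7,"tx":-0.02,"ty":0,"tz":0,"ax":0,"ay":0,"az":0},
  {"fingers":-0.7,"tx":-0.02,"ty":0,"tz":0,"ax":0,"ay":0,"az":0},
  {"fingers":-0.7,"tx":-0.02,"ty":0,"tz":0,"ax":0,"ay":0,"az":0},
  {"fingers":-0.7,"tx":-0.02,"ty":0,"tz":0,"ax":0,"ay":0,"az":0},
  {"fingers":-0.7,"tx":-0.02,"ty":0,"tz":0,"ax":0,"ay":0,"az":0},
])

```text
time_s: 9.2
tcp_pos: [0.6386, -0.1621, 0.0292]
ee_rot: [[-0.002, -0.24, -0.971], [0.0, -0.971, 0.24], [-1.0, 0.0, 0.002]]
wrist_force: [-0.3, -0.3, -0.9]
gripper_width: 0.294
```

play_rows([
  {"fingers":-0.7,"tx":0,"ty":0,"tz":0,"ax":0,"ay":0,"az":0},
  {"fingers":-0.7,"tx":0,"ty":0,"tz":0,"ax":0,"ay":0,"az":0},
  {"fingers":-0.7,"tx":0,"ty":0,"tz":0,"ax":0,"ay":0,"az":0},
  {"fingers":-0.7,"tx":0,"ty":0,"tz":0,"ax":0,"ay":0,"az":0},
  {"fingers":-0.7,"tx":0,"ty":0,"tz":0,"ax":0,"ay":0,"az":0},
])

```text
time_s: 9.62
tcp_pos: [0.6391, -0.1622, 0.0301]
ee_rot: [[-0.0, -0.24, -0.971], [-0.0, -0.971, 0.24], [-1.0, 0.0, 0.0]]
wrist_force: [-0.4, -0.3, 0.9]
gripper_width: 0.681
```

play_rows([
  {"fingers":-0.7,"tx":0,"ty":0,"tz":0,"ax":0,"ay":0,"az":0},
  {"fingers":-0.7,"tx":0,"ty":0,"tz":0,"ax":0,"ay":0,"az":0},
  {"fingers":-0.7,"tx":0,"ty":0,"tz":0,"ax":0,"ay":0,"az":0},
])

```text
time_s: 9.87
tcp_pos: [0.6391, -0.1622, 0.0303]
ee_rot: [[0.0, -0.24, -0.971], [-0.0, -0.971, 0.24], [-1.0, 0.0, -0.0]]
wrist_force: [0.9, 0.1, 0.3]
gripper_width: 0.832
```

```bash
python3 -c "
from mv import *
to([.639,-.1632,.0048],down(-104.1))"
```

```text
t 9.87 pos [ 0.6391 -0.1622  0.0303] dist 0.0255 deg 0.23 w 0.832 F [0.9 0.1 0.3]
txyz [0.03394, 0.00139, -0.00014] axyz [0.0013, -1e-05, -0.0]
```

play_rows([
  {"fingers":-0.7,"tx":0.012,"ty":0.001,"tz":0,"ax":0,"ay":0,"az":0},
  {"fingers":-0.7,"tx":0.024,"ty":0.001,"tz":0,"ax":0,"ay":0,"az":0},
  {"fingers":-0.7,"tx":0.034,"ty":0.001,"tz":0,"ax":0,"ay":0,"az":0},
  {"fingers":1,"tx":0.034,"ty":0.001,"tz":0,"ax":0,"ay":0,"az":0},
  {"fingers":1,"tx":0.034,"ty":0.001,"tz":0,"ax":0,"ay":0,"az":0},
])

```text
time_s: 10.28
tcp_pos: [0.6382, -0.1629, 0.0034]
ee_rot: [[-0.002, -0.24, -0.971], [-0.0, -0.971, 0.24], [-1.0, 0.001, 0.002]]
wrist_force: [0.3, -0.5, -1.1]
gripper_width: 0.769
```

play_rows([
  {"fingers":1,"tx":0,"ty":0,"tz":0,"ax":0,"ay":0,"az":0},
  {"fingers":1,"tx":0,"ty":0,"tz":0,"ax":0,"ay":0,"az":0},
  {"fingers":1,"tx":0,"ty":0,"tz":0,"ax":0,"ay":0,"az":0},
  {"fingers":1,"tx":0,"ty":0,"tz":0,"ax":0,"ay":0,"az":0},
  {"fingers":1,"tx":0,"ty":0,"tz":0,"ax":0,"ay":0,"az":0},
])

```text
time_s: 10.7
tcp_pos: [0.6393, -0.1628, 0.0052]
ee_rot: [[0.001, -0.24, -0.971], [0.0, -0.971, 0.24], [-1.0, -0.0, -0.001]]
wrist_force: [0.6, -0.0, 0.6]
gripper_width: 0.502
```

play_rows([
  {"fingers":1,"tx":0,"ty":0,"tz":0,"ax":0,"ay":0,"az":0},
  {"fingers":1,"tx":0,"ty":0,"tz":0,"ax":0,"ay":0,"az":0},
  {"fingers":1,"tx":0,"ty":0,"tz":0,"ax":0,"ay":0,"az":0},
])

```text
time_s: 10.95
tcp_pos: [0.6393, -0.1628, 0.0052]
ee_rot: [[0.001, -0.24, -0.971], [-0.0, -0.971, 0.24], [-1.0, -0.0, -0.001]]
wrist_force: [-1.4, -0.8, 2.0]
gripper_width: 0.504
```

Gripped: opening 0.504, or 43.8 mm, which matches the 44 mm width. Lift and carry next.

play_rows([
  {"fingers":1,"tx":-0.01,"ty":0,"tz":0,"ax":0,"ay":0,"az":0},
  {"fingers":1,"tx":-0.04,"ty":0,"tz":0,"ax":0,"ay":0,"az":0},
  {"fingers":1,"tx":-0.08,"ty":0,"tz":0,"ax":0,"ay":0,"az":0},
  {"fingers":1,"tx":-0.11,"ty":0,"tz":0,"ax":0,"ay":0,"az":0},
  {"fingers":1,"tx":-0.12,"ty":0,"tz":0,"ax":0,"ay":0,"az":0},
])

```text
time_s: 11.37
tcp_pos: [0.6403, -0.1632, 0.0979]
ee_rot: [[0.005, -0.239, -0.971], [-0.001, -0.971, 0.239], [-1.0, -0.001, -0.005]]
wrist_force: [1.4, -0.2, -4.6]
gripper_width: 0.503
```

```bash
python3 -c "
from mv import *
P=jig([-.155,.032,.085]);print(P)
to(P,down(np.degrees(JY)+90))"
```

```text
[0.55543898 0.1130619  0.097     ]
t 11.37 pos [ 0.6403 -0.1632  0.0979] dist 0.289 deg 76.95 w 0.503 F [ 1.4 -0.2 -4.6]
txyz [0.00041, -0.3305, 0.198] axyz [0.4275, -0.00111, 0.00111]
```

play_rows([
  {"fingers":1,"tx":0,"ty":-0.017,"tz":0.01,"ax":0.02,"ay":0,"az":0},
  {"fingers":1,"tx":0,"ty":-0.05,"tz":0.03,"ax":0.055,"ay":0,"az":0},
  {"fingers":1,"tx":0,"ty":-0.083,"tz":0.05,"ax":0.09,"ay":0,"az":0},
  {"fingers":1,"tx":0,"ty":-0.117,"tz":0.07,"ax":0.125,"ay":0,"az":0},
  {"fingers":1,"tx":0,"ty":-0.15,"tz":0.09,"ax":0.16,"ay":0,"az":0},
])

```text
time_s: 11.78
tcp_pos: [0.5979, -0.0366, 0.0925]
ee_rot: [[-0.005, -0.683, -0.731], [0.0, -0.731, 0.683], [-1.0, 0.003, 0.004]]
wrist_force: [1.0, 0.2, -4.9]
gripper_width: 0.503
```

```bash
python3 -c "
from mv import *
P=jig([-.155,.032,.085]);print(P)
to(P,down(np.degrees(JY)+90))"
```

```text
[0.55543898 0.1130619  0.097     ]
t 11.78 pos [ 0.5979 -0.0366  0.0925] dist 0.1556 deg 47.73 w 0.503 F [ 1.   0.2 -4.9]
txyz [-0.00567, -0.10705, 0.17762] axyz [0.26519, 0.00067, -0.00138]
```

play_rows([
  {"fingers":1,"tx":-0.004,"ty":-0.018,"tz":0.03,"ax":0.035,"ay":0,"az":0},
  {"fingers":1,"tx":-0.004,"ty":-0.036,"tz":0.06,"ax":0.07,"ay":0,"az":0},
  {"fingers":1,"tx":-0.004,"ty":-0.054,"tz":0.09,"ax":0.105,"ay":0,"az":0},
  {"fingers":1,"tx":-0.004,"ty":-0.072,"tz":0.12,"ax":0.14,"ay":0,"az":0},
  {"fingers":1,"tx":-0.004,"ty":-0.09,"tz":0.15,"ax":0.17,"ay":0,"az":0},
])

```text
time_s: 12.2
tcp_pos: [0.5611, 0.089, 0.0958]
ee_rot: [[-0.004, -0.959, -0.282], [-0.001, -0.282, 0.959], [-1.0, 0.004, 0.0]]
wrist_force: [-0.2, 0.5, -5.7]
gripper_width: 0.504
```

```bash
python3 -c "
from mv import *
P=jig([-.155,.032,.085])
to(P,down(np.degrees(JY)+90))"
```

```text
t 12.2 pos [0.5611 0.089  0.0958] dist 0.0247 deg 17.18 w 0.504 F [-0.2  0.5 -5.7]
txyz [-0.00156, -0.00179, 0.03286] axyz [0.09545, -7e-05, -0.00137]
```

play_rows([
  {"fingers":1,"tx":-0.001,"ty":-0.001,"tz":0.015,"ax":0.03,"ay":0,"az":0},
  {"fingers":1,"tx":-0.001,"ty":-0.002,"tz":0.03,"ax":0.065,"ay":0,"az":0},
  {"fingers":1,"tx":-0.001,"ty":-0.002,"tz":0.033,"ax":0.095,"ay":0,"az":0},
  {"fingers":1,"tx":-0.001,"ty":-0.002,"tz":0.033,"ax":0.095,"ay":0,"az":0},
  {"fingers":1,"tx":-0.001,"ty":-0.002,"tz":0.033,"ax":0.095,"ay":0,"az":0},
])

```text
time_s: 12.62
tcp_pos: [0.5564, 0.1122, 0.0971]
ee_rot: [[-0.003, -1.0, 0.004], [-0.001, 0.004, 1.0], [-1.0, 0.003, -0.001]]
wrist_force: [0.2, 0.0, -5.3]
gripper_width: 0.504
```

```bash
python3 -c "
from station import viewer
from mv import *
from h import *
z0=.0052
s=__import__('station').r.sense(); T=s['tcp_pos']
P=jig([-.155,.032,0]); P[2]=.0052+.012+.004
to(P,down(np.degrees(JY)+90))
out=[]
for n,o,k in (('scene',(325,190),(130,130)),('top',(200,190),(130,130))):
    p=viewer.capture(n); I=p['image'][:,:,::-1][o[1]:o[1]+k[1],o[0]:o[0]+k[0]]; I=cv2.resize(I,None,fx=3,fy=3,interpolation=cv2.INTER_CUBIC)
    c=place([T[0],T[1],T[2]-z0,JY],BOX)
    J=np.array([jig(q) for q in ((-.215,0,.010),(-.098,0,.010),(-.215,-.038,0),(-.215,.115,0))])
    L=[(c[i],c[j],(255,0,255)) for i,j in ((1,3),(3,7),(7,5),(5,1),(0,2),(2,6),(6,4),(4,0))]+[(J[0],J[1],(0,255,0)),(J[2],J[3],(0,255,0))]
    for a,b,col in L:
        q=((proj(p,[a,b])-o+.5)*3-.5).astype(int); cv2.line(I,tuple(map(int,q[0])),tuple(map(int,q[1])),col,1)
    out.append(I)
cv2.imwrite('pics/g7.png',np.hstack(out))"
```

```text
t 12.62 pos [0.5564 0.1122 0.0971] dist 0.0759 deg 0.6 w 0.504 F [ 0.2  0.  -5.3]
txyz [0.10117, 0.00102, 0.00124] axyz [0.00319, -0.00032, -0.00098]
```

View pics/g7.png

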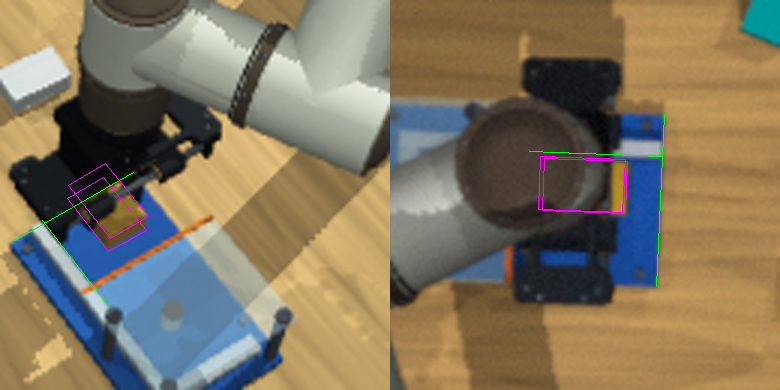

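The block is held above the mouth, parallel to the rail. The overlays agree with the image: block at top-crop (585,185), rail line on the rail. Lowering now.

play_rows([
  {"fingers":1,"tx":0.025,"ty":0.001,"tz":0.001,"ax":0.003,"ay":0,"az":-0.001},
  {"fingers":1,"tx":0.05,"ty":0.001,"tz":0.001,"ax":0.003,"ay":0,"az":-0.001},
  {"fingers":1,"tx":0.075,"ty":0.001,"tz":0.001,"ax":0.003,"ay":0,"az":-0.001},
  {"fingers":1,"tx":0.095,"ty":0.001,"tz":0.001,"ax":0.003,"ay":0,"az":-0.001},
  {"fingers":1,"tx":0.099,"ty":0.001,"tz":0.001,"ax":0.003,"ay":0,"az":-0.001},
])

```text
time_s: 13.13
tcp_pos: [0.5547, 0.1117, 0.0211]
ee_rot: [[-0.003, -1.0, 0.016], [-0.002, 0.016, 1.0], [-1.0, 0.003, -0.003]]
wrist_force: [-0.7, 0.2, -6.9]
gripper_width: 0.5
```

play_rows([
  {"fingers":1,"tx":0,"ty":0,"tz":0,"ax":0,"ay":0,"az":0},
  {"fingers":1,"tx":0.001,"ty":0,"tz":0,"ax":0,"ay":0,"az":0},
])

```text
time_s: 13.3
tcp_pos: [0.5578, 0.1132, 0.0241]
ee_rot: [[0.004, -1.0, 0.015], [0.0, 0.015, 1.0], [-1.0, -0.004, 0.0]]
wrist_force: [0.6, 0.3, -5.6]
gripper_width: 0.5
```

play_rows([
  {"fingers":1,"tx":0.001,"ty":0,"tz":0,"ax":0,"ay":0,"az":0},
  {"fingers":1,"tx":0.002,"ty":0,"tz":0,"ax":0,"ay":0,"az":0},
])

```text
time_s: 13.47
tcp_pos: [0.5579, 0.1136, 0.0232]
ee_rot: [[0.005, -1.0, 0.016], [0.001, 0.016, 1.0], [-1.0, -0.005, 0.001]]
wrist_force: [0.1, -0.3, -5.8]
gripper_width: 0.503
```

play_rows([
  {"fingers":1,"tx":0.001,"ty":0,"tz":0,"ax":0,"ay":0,"az":0},
  {"fingers":1,"tx":0.002,"ty":0,"tz":0,"ax":0,"ay":0,"az":0},
])

```text
time_s: 13.63
tcp_pos: [0.5573, 0.1134, 0.0211]
ee_rot: [[0.004, -1.0, 0.016], [0.001, 0.016, 1.0], [-1.0, -0.004, 0.001]]
wrist_force: [0.9, 0.1, -5.4]
gripper_width: 0.502
```

play_rows([
  {"fingers":1,"tx":0.001,"ty":0,"tz":0,"ax":0,"ay":0,"az":0},
  {"fingers":1,"tx":0.002,"ty":0,"tz":0,"ax":0,"ay":0,"az":0},
])

```text
time_s: 13.8
tcp_pos: [0.557, 0.1133, 0.0191]
ee_rot: [[0.003, -1.0, 0.016], [0.0, 0.016, 1.0], [-1.0, -0.003, 0.0]]
wrist_force: [0.0, -0.1, -5.9]
gripper_width: 0.5
```

play_rows([
  {"fingers":1,"tx":0.001,"ty":0,"tz":0,"ax":0,"ay":0,"az":0},
  {"fingers":1,"tx":0.002,"ty":0,"tz":0,"ax":0,"ay":0,"az":0},
])

```text
time_s: 13.97
tcp_pos: [0.557, 0.1133, 0.0174]
ee_rot: [[0.003, -1.0, 0.016], [-0.0, 0.016, 1.0], [-1.0, -0.003, -0.0]]
wrist_force: [0.5, -0.2, -5.6]
gripper_width: 0.5
```

play_rows([
  {"fingers":1,"tx":0.001,"ty":0,"tz":0,"ax":0,"ay":0,"az":0},
  {"fingers":1,"tx":0.002,"ty":0,"tz":0,"ax":0,"ay":0,"az":0},
])

```text
time_s: 14.13
tcp_pos: [0.557, 0.1133, 0.0171]
ee_rot: [[0.003, -1.0, 0.015], [-0.001, 0.015, 1.0], [-1.0, -0.003, -0.0]]
wrist_force: [-5.3, 0.9, 7.7]
gripper_width: 0.502
```

Touched down softly at 0.0172, as predicted. Now I'll slide it toward the rail, which is tool -y.

play_rows([
  {"fingers":1,"tx":-0.0013,"ty":0,"tz":0,"ax":0,"ay":0,"az":0},
  {"fingers":1,"tx":-0.0013,"ty":-0.004,"tz":0,"ax":0,"ay":0,"az":0},
  {"fingers":1,"tx":-0.0013,"ty":-0.006,"tz":0,"ax":0,"ay":0,"az":0},
])

```text
time_s: 14.38
tcp_pos: [0.5613, 0.113, 0.0171]
ee_rot: [[0.002, -1.0, 0.016], [-0.001, 0.016, 1.0], [-1.0, -0.002, -0.001]]
wrist_force: [-2.7, 0.2, 0.9]
gripper_width: 0.5
```

play_rows([
  {"fingers":1,"tx":0,"ty":-0.002,"tz":0,"ax":0,"ay":0,"az":0},
  {"fingers":1,"tx":0,"ty":-0.003,"tz":0,"ax":0,"ay":0,"az":0},
])

```text
time_s: 14.55
tcp_pos: [0.5635, 0.113, 0.0171]
ee_rot: [[0.002, -1.0, 0.016], [-0.001, 0.016, 1.0], [-1.0, -0.002, -0.001]]
wrist_force: [-4.0, 0.1, 3.1]
gripper_width: 0.499
```

play_rows([
  {"fingers":1,"tx":0,"ty":-0.001,"tz":0,"ax":0,"ay":0,"az":0},
  {"fingers":1,"tx":0,"ty":-0.002,"tz":0,"ax":0,"ay":0,"az":0},
])

```text
time_s: 14.72
tcp_pos: [0.5649, 0.1129, 0.0171]
ee_rot: [[0.002, -1.0, 0.016], [-0.0, 0.016, 1.0], [-1.0, -0.002, -0.0]]
wrist_force: [-4.6, 0.3, 3.2]
gripper_width: 0.505
```

play_rows([
  {"fingers":1,"tx":0,"ty":-0.001,"tz":0,"ax":0,"ay":0,"az":0},
  {"fingers":1,"tx":0,"ty":-0.002,"tz":0,"ax":0,"ay":0,"az":0},
])

```text
time_s: 14.88
tcp_pos: [0.5665, 0.113, 0.0171]
ee_rot: [[0.003, -1.0, 0.016], [-0.0, 0.016, 1.0], [-1.0, -0.003, -0.0]]
wrist_force: [-4.2, -1.4, 3.3]
gripper_width: 0.502
```

play_rows([
  {"fingers":1,"tx":0,"ty":-0.001,"tz":0,"ax":0,"ay":0,"az":0},
  {"fingers":1,"tx":0,"ty":-0.002,"tz":0,"ax":0,"ay":0,"az":0},
])

```text
time_s: 15.05
tcp_pos: [0.5666, 0.1129, 0.0171]
ee_rot: [[-0.0, -1.0, 0.016], [-0.001, 0.016, 1.0], [-1.0, 0.0, -0.001]]
wrist_force: [-10.7, 2.4, 8.9]
gripper_width: 0.501
```

Rail contact came at x 0.5666 with force rising to about 10 N, 1.2 mm from the estimate. Release and lift next.

play_rows([
  {"fingers":-0.3,"tx":0,"ty":0.0015,"tz":0,"ax":0,"ay":0,"az":0},
  {"fingers":-0.3,"tx":0,"ty":0.0015,"tz":0,"ax":0,"ay":0,"az":0},
  {"fingers":-0.3,"tx":0,"ty":0.0015,"tz":0,"ax":0,"ay":0,"az":0},
  {"fingers":-0.3,"tx":0,"ty":0.0015,"tz":0,"ax":0,"ay":0,"az":0},
  {"fingers":-0.3,"tx":0,"ty":0.0015,"tz":0,"ax":0,"ay":0,"az":0},
])

```text
time_s: 15.47
tcp_pos: [0.5681, 0.1134, 0.0172]
ee_rot: [[0.005, -1.0, 0.016], [0.001, 0.016, 1.0], [-1.0, -0.005, 0.001]]
wrist_force: [-0.4, 0.1, 0.7]
gripper_width: 0.643
```

play_rows([
  {"fingers":-0.3,"tx":-0.01,"ty":0,"tz":0,"ax":0,"ay":0,"az":0},
  {"fingers":-0.3,"tx":-0.04,"ty":0,"tz":0,"ax":0,"ay":0,"az":0},
  {"fingers":-0.3,"tx":-0.09,"ty":0,"tz":0,"ax":0,"ay":0,"az":0},
  {"fingers":1,"tx":-0.14,"ty":0,"tz":0,"ax":0,"ay":0,"az":0},
  {"fingers":1,"tx":-0.16,"ty":0,"tz":0,"ax":0,"ay":0,"az":0},
])

```text
time_s: 15.88
tcp_pos: [0.5699, 0.114, 0.1433]
ee_rot: [[0.013, -1.0, 0.014], [0.003, 0.014, 1.0], [-1.0, -0.013, 0.003]]
wrist_force: [0.8, 0.5, 1.6]
gripper_width: 0.569
```

```bash
sed -i 's/JIG=np.array(\[.5896/JIG=np.array([.5908/' mv.py; python3 -c "
from mv import *
R=lean(50)
P=jig([-.230,.022,.06])+.0077*R[:,0]
to(P,R)"
```

```text
t 15.88 pos [0.5699 0.114  0.1433] dist 0.1037 deg 49.84 w 0.569 F [0.8 0.5 1.6]
txyz [0.10128, 0.00553, -0.0939] axyz [0.00165, -0.27685, 0.0039]
```

play_rows([
  {"fingers":0.76,"tx":0,"ty":0,"tz":-0.03,"ax":0,"ay":-0.036,"az":0},
  {"fingers":0.76,"tx":0,"ty":0,"tz":-0.06,"ax":0,"ay":-0.072,"az":0},
  {"fingers":0.76,"tx":0,"ty":0,"tz":-0.094,"ax":0,"ay":-0.108,"az":0},
  {"fingers":0.76,"tx":0,"ty":0,"tz":-0.094,"ax":0,"ay":-0.144,"az":0},
  {"fingers":0.76,"tx":0,"ty":0,"tz":-0.094,"ax":0,"ay":-0.18,"az":0},
])

```text
time_s: 16.3
tcp_pos: [0.567, 0.0416, 0.1394]
ee_rot: [[0.017, -1.0, 0.009], [0.54, 0.017, 0.841], [-0.841, -0.009, 0.54]]
wrist_force: [-0.7, 0.5, -0.2]
gripper_width: 0.205
```

```bash
python3 -c "
from mv import *
R=lean(50)
P=jig([-.230,.022,.06])+.0077*R[:,0]
to(P,R); print(r.sense()['joints'])"
```

```text
t 16.3 pos [0.567  0.0416 0.1394] dist 0.0724 deg 17.3 w 0.205 F [-0.7  0.5 -0.2]
txyz [0.08275, 0.00271, -0.04965] axyz [0.00121, -0.09606, 0.00278]
[  0.09181972  23.70692376  -3.03378753 -35.99925941 -66.77949094
  14.72717957]
```

play_rows([
  {"fingers":0.76,"tx":0.025,"ty":0.002,"tz":-0.015,"ax":0,"ay":-0.036,"az":0.001},
  {"fingers":0.76,"tx":0.05,"ty":0.003,"tz":-0.03,"ax":0,"ay":-0.072,"az":0.002},
  {"fingers":0.76,"tx":0.083,"ty":0.003,"tz":-0.05,"ax":0.001,"ay":-0.096,"az":0.003},
  {"fingers":0.76,"tx":0.083,"ty":0.003,"tz":-0.05,"ax":0.001,"ay":-0.096,"az":0.003},
  {"fingers":0.76,"tx":0.083,"ty":0.003,"tz":-0.05,"ax":0.001,"ay":-0.096,"az":0.003},
])

```text
time_s: 16.72
tcp_pos: [0.5625, 0.0431, 0.0609]
ee_rot: [[0.002, -1.0, 0.02], [0.762, 0.014, 0.647], [-0.647, 0.014, 0.762]]
wrist_force: [-0.1, 0.5, 1.3]
gripper_width: 0.125
```

```bash
python3 -c "
from station import viewer
from mv import *
from h import *
R=lean(50)
P=jig([-.230,.022,.010])+.0077*R[:,0]
to(P,R)
s=r.sense();T,A=s['tcp_pos'],s['ee_rot']
tA=T-.0077*A[:,0]; tB=T+.019*A[:,0]+[0,0,.0267]
out=[]
for n,o,k in (('scene',(305,190),(130,130)),('top',(220,190),(130,130))):
    p=viewer.capture(n); I=p['image'][:,:,::-1][o[1]:o[1]+k[1],o[0]:o[0]+k[0]]; I=cv2.resize(I,None,fx=3,fy=3,interpolation=cv2.INTER_CUBIC)
    c=np.array([jig(q) for q in [(x,y,z) for x in(-.190,-.120) for y in (0,.044) for z in (0,.026)]])
    L=[(c[i],c[j],(255,0,255)) for i,j in ((1,3),(3,7),(7,5),(5,1))]
    for t,col in ((tA,(0,0,255)),(tB,(0,255,255))): L.append((t-A[:,1]*.018,t+A[:,1]*.018,col)); L.append((t-A[:,2]*.0095,t+A[:,2]*.0095,col))
    for a,b,col in L:
        q=((proj(p,[a,b])-o+.5)*3-.5).astype(int); cv2.line(I,tuple(map(int,q[0])),tuple(map(int,q[1])),col,1)
    out.append(I)
cv2.imwrite('pics/g8.png',np.hstack(out))"
```

```text
t 16.72 pos [0.5625 0.0431 0.0609] dist 0.044 deg 0.86 w 0.125 F [-0.1  0.5  1.3]
txyz [0.03858, -0.00508, -0.04389] axyz [-0.00341, -0.0018, -0.00284]
```

View pics/g8.png

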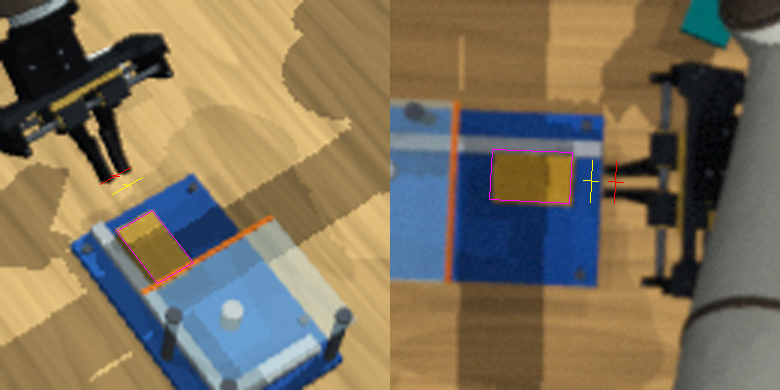

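The tips match the "short tool" model (red) in both views, and the block (magenta, top crop (531,177)) lies square against the rail. Next I'll lower behind the block.

play_rows([
  {"fingers":0.76,"tx":0.019,"ty":-0.005,"tz":-0.022,"ax":-0.003,"ay":-0.002,"az":-0.003},
  {"fingers":0.76,"tx":0.038,"ty":-0.005,"tz":-0.043,"ax":-0.003,"ay":-0.002,"az":-0.003},
  {"fingers":0.76,"tx":0.038,"ty":-0.005,"tz":-0.043,"ax":-0.003,"ay":-0.002,"az":-0.003},
  {"fingers":0.76,"tx":0.038,"ty":-0.005,"tz":-0.043,"ax":-0.003,"ay":-0.002,"az":-0.003},
])

```text
time_s: 17.15
tcp_pos: [0.5679, 0.0462, 0.0244]
ee_rot: [[0.015, -1.0, -0.002], [0.765, 0.01, 0.643], [-0.643, -0.012, 0.766]]
wrist_force: [-0.2, 0.7, 0.2]
gripper_width: 0.119
```

```bash
python3 -c "
from mv import *
R=lean(50)
P=jig([-.205,.022,.011])+.0077*R[:,0]
to(P,R); print(r.sense()['ee_rot'].round(4),R.round(4))"
```

```text
t 17.15 pos [0.5679 0.0462 0.0244] dist 0.0236 deg 0.71 w 0.119 F [-0.2  0.7  0.2]
txyz [0.02854, 0.00292, 0.01293] axyz [0.00364, -0.00021, 0.00152]
[[ 0.0155 -0.9999 -0.0024]
 [ 0.7655  0.0103  0.6434]
 [-0.6433 -0.0118  0.7656]] [[ 0.0107 -0.9999  0.009 ]
 [ 0.766   0.014   0.6427]
 [-0.6428  0.      0.766 ]]
```

play_rows([
  {"fingers":0.76,"tx":0.014,"ty":0.001,"tz":0.006,"ax":0.002,"ay":0,"az":0.001},
  {"fingers":0.76,"tx":0.022,"ty":0.002,"tz":0.008,"ax":0.002,"ay":0,"az":0.001},
  {"fingers":0.76,"tx":0.022,"ty":0.002,"tz":0.008,"ax":0.002,"ay":0,"az":0.001},
  {"fingers":0.76,"tx":0.022,"ty":0.002,"tz":0.008,"ax":0.002,"ay":0,"az":0.001},
  {"fingers":0.76,"tx":0.022,"ty":0.002,"tz":0.008,"ax":0.002,"ay":0,"az":0.001},
])

```text
time_s: 17.57
tcp_pos: [0.5661, 0.0619, 0.0159]
ee_rot: [[0.012, -1.0, 0.008], [0.766, 0.014, 0.643], [-0.643, -0.002, 0.766]]
wrist_force: [-0.4, -0.7, 0.2]
gripper_width: 0.121
```

```bash
python3 -c "
from mv import *
R=lean(50)
P=jig([-.190,.022,.011])+.0077*R[:,0]
to(P,R); print(r.sense()['ee_rot'].round(4))"
```

```text
t 17.57 pos [0.5661 0.0619 0.0159] dist 0.0221 deg 0.09 w 0.121 F [-0.4 -0.7  0.2]
txyz [0.02055, 0.00021, 0.02105] axyz [0.00037, 9e-05, 0.00031]
[[ 0.0117 -0.9999  0.0078]
 [ 0.7661  0.014   0.6425]
 [-0.6426 -0.0015  0.7662]]
```

play_rows([
  {"fingers":0.76,"tx":0.005,"ty":0,"tz":0.006,"ax":0,"ay":0,"az":0},
  {"fingers":0.76,"tx":0.0105,"ty":0,"tz":0.0123,"ax":0,"ay":0,"az":0},
  {"fingers":0.76,"tx":0.0105,"ty":0,"tz":0.0123,"ax":0,"ay":0,"az":0},
])

```text
time_s: 17.82
tcp_pos: [0.5662, 0.0745, 0.0176]
ee_rot: [[0.012, -1.0, 0.009], [0.767, 0.014, 0.642], [-0.642, -0.001, 0.767]]
wrist_force: [-0.5, 0.2, 0.2]
gripper_width: 0.119
```

play_rows([
  {"fingers":0.76,"tx":0.002,"ty":0,"tz":0.0017,"ax":0,"ay":0,"az":0},
  {"fingers":0.76,"tx":0.004,"ty":0,"tz":0.0034,"ax":0,"ay":0,"az":0},
  {"fingers":0.76,"tx":0.006,"ty":0,"tz":0.005,"ax":0,"ay":0,"az":0},
])

```text
time_s: 18.07
tcp_pos: [0.5665, 0.0789, 0.0173]
ee_rot: [[0.012, -1.0, 0.009], [0.766, 0.015, 0.643], [-0.643, -0.001, 0.766]]
wrist_force: [-0.2, -3.9, 1.4]
gripper_width: 0.12
```

play_rows([
  {"fingers":0.76,"tx":0.002,"ty":0,"tz":0.0017,"ax":0,"ay":0,"az":0},
  {"fingers":0.76,"tx":0.004,"ty":0,"tz":0.0034,"ax":0,"ay":0,"az":0},
  {"fingers":0.76,"tx":0.006,"ty":0,"tz":0.005,"ax":0,"ay":0,"az":0},
])

```text
time_s: 18.32
tcp_pos: [0.5664, 0.0853, 0.0173]
ee_rot: [[0.012, -1.0, 0.009], [0.766, 0.015, 0.642], [-0.642, -0.001, 0.766]]
wrist_force: [-0.1, -4.6, 2.5]
gripper_width: 0.122
```

The push is running with a steady drag of about 4.6 N. Roughly 112 mm remain.

play_rows([
  {"fingers":0.76,"tx":0.007,"ty":0,"tz":0.0059,"ax":0,"ay":0,"az":0},
  {"fingers":0.76,"tx":0.014,"ty":0,"tz":0.0118,"ax":0,"ay":0,"az":0},
  {"fingers":0.76,"tx":0.021,"ty":0,"tz":0.0176,"ax":0,"ay":0,"az":0},
  {"fingers":0.76,"tx":0.028,"ty":0,"tz":0.0235,"ax":0,"ay":0,"az":0},
  {"fingers":0.76,"tx":0.035,"ty":0,"tz":0.0294,"ax":0,"ay":0,"az":0},
])

```text
time_s: 18.73
tcp_pos: [0.5666, 0.1204, 0.0172]
ee_rot: [[0.011, -1.0, 0.009], [0.766, 0.015, 0.642], [-0.642, -0.0, 0.767]]
wrist_force: [0.4, -3.7, 2.4]
gripper_width: 0.122
```

play_rows([
  {"fingers":0.76,"tx":0.007,"ty":0,"tz":0.0059,"ax":0,"ay":0,"az":0},
  {"fingers":0.76,"tx":0.014,"ty":0,"tz":0.0118,"ax":0,"ay":0,"az":0},
  {"fingers":0.76,"tx":0.021,"ty":0,"tz":0.0176,"ax":0,"ay":0,"az":0},
  {"fingers":0.76,"tx":0.028,"ty":0,"tz":0.0235,"ax":0,"ay":0,"az":0},
])

```text
time_s: 19.07
tcp_pos: [0.567, 0.1478, 0.0172]
ee_rot: [[0.011, -1.0, 0.009], [0.766, 0.015, 0.642], [-0.642, -0.0, 0.766]]
wrist_force: [0.0, -4.1, 1.3]
gripper_width: 0.121
```

```bash
python3 -c "
from mv import *
R=lean(50)
P=jig([-.076,.022,.010])+.0077*R[:,0]
to(P,R); print(P)"
```

```text
t 19.07 pos [0.567  0.1478 0.0172] dist 0.05 deg 0.05 w 0.121 F [ 0.  -4.1  1.3]
txyz [0.05124, -9e-05, 0.04259] axyz [-5e-05, 0.00022, 0.00019]
[0.56782338 0.19781254 0.01705054]
```

play_rows([
  {"fingers":0.76,"tx":0.007,"ty":0,"tz":0.0059,"ax":0,"ay":0,"az":0},
  {"fingers":0.76,"tx":0.014,"ty":0,"tz":0.0118,"ax":0,"ay":0,"az":0},
  {"fingers":0.76,"tx":0.021,"ty":0,"tz":0.0176,"ax":0,"ay":0,"az":0},
  {"fingers":0.76,"tx":0.028,"ty":0,"tz":0.0235,"ax":0,"ay":0,"az":0},
  {"fingers":0.76,"tx":0.035,"ty":0,"tz":0.0294,"ax":0,"ay":0,"az":0},
])

```text
time_s: 19.48
tcp_pos: [0.5676, 0.182, 0.0173]
ee_rot: [[0.011, -1.0, 0.009], [0.766, 0.015, 0.642], [-0.642, -0.0, 0.766]]
wrist_force: [-0.4, -4.0, 1.0]
gripper_width: 0.123
```

play_rows([
  {"fingers":0.76,"tx":0.002,"ty":0,"tz":0.0017,"ax":0,"ay":0,"az":0},
  {"fingers":0.76,"tx":0.004,"ty":0,"tz":0.0034,"ax":0,"ay":0,"az":0},
  {"fingers":0.76,"tx":0.006,"ty":0,"tz":0.005,"ax":0,"ay":0,"az":0},
])

```text
time_s: 19.73
tcp_pos: [0.5677, 0.1873, 0.0173]
ee_rot: [[0.011, -1.0, 0.009], [0.766, 0.014, 0.642], [-0.642, -0.0, 0.766]]
wrist_force: [-0.1, -3.9, 1.6]
gripper_width: 0.119
```

play_rows([
  {"fingers":0.76,"tx":0.001,"ty":0,"tz":0.0009,"ax":0,"ay":0,"az":0},
  {"fingers":0.76,"tx":0.002,"ty":0,"tz":0.0017,"ax":0,"ay":0,"az":0},
  {"fingers":0.76,"tx":0.003,"ty":0,"tz":0.0025,"ax":0,"ay":0,"az":0},
])

```text
time_s: 19.98
tcp_pos: [0.5678, 0.1899, 0.0173]
ee_rot: [[0.012, -1.0, 0.009], [0.766, 0.015, 0.642], [-0.642, -0.0, 0.766]]
wrist_force: [-0.8, -3.9, 1.3]
gripper_width: 0.121
```

play_rows([
  {"fingers":0.76,"tx":0.001,"ty":0,"tz":0.0009,"ax":0,"ay":0,"az":0},
  {"fingers":0.76,"tx":0.002,"ty":0,"tz":0.0017,"ax":0,"ay":0,"az":0},
  {"fingers":0.76,"tx":0.003,"ty":0,"tz":0.0025,"ax":0,"ay":0,"az":0},
])

```text
time_s: 20.23
tcp_pos: [0.5679, 0.193, 0.0173]
ee_rot: [[0.012, -1.0, 0.009], [0.766, 0.015, 0.642], [-0.642, -0.0, 0.766]]
wrist_force: [-0.6, -3.8, 1.1]
gripper_width: 0.121
```

play_rows([
  {"fingers":0.76,"tx":0.001,"ty":0,"tz":0.0009,"ax":0,"ay":0,"az":0},
  {"fingers":0.76,"tx":0.002,"ty":0,"tz":0.0017,"ax":0,"ay":0,"az":0},
])

```text
time_s: 20.4
tcp_pos: [0.5679, 0.1951, 0.0173]
ee_rot: [[0.012, -1.0, 0.009], [0.766, 0.015, 0.642], [-0.642, -0.0, 0.767]]
wrist_force: [0.5, -3.8, 0.7]
gripper_width: 0.121
```

play_rows([
  {"fingers":0.76,"tx":0.001,"ty":0,"tz":0.0009,"ax":0,"ay":0,"az":0},
  {"fingers":0.76,"tx":0.002,"ty":0,"tz":0.0017,"ax":0,"ay":0,"az":0},
])

```text
time_s: 20.57
tcp_pos: [0.5679, 0.1962, 0.0173]
ee_rot: [[0.011, -1.0, 0.008], [0.765, 0.014, 0.643], [-0.643, -0.001, 0.766]]
wrist_force: [-1.2, -9.2, 2.6]
gripper_width: 0.12
```

Force is rising, so the end stop has been reached at about y 0.196 (predicted 0.1978). Two more small steps will seat it hard.

play_rows([
  {"fingers":0.76,"tx":0.001,"ty":0,"tz":0.0009,"ax":0,"ay":0,"az":0},
  {"fingers":0.76,"tx":0.002,"ty":0,"tz":0.0017,"ax":0,"ay":0,"az":0},
  {"fingers":0.76,"tx":0.002,"ty":0,"tz":0.0017,"ax":0,"ay":0,"az":0},
])

```text
time_s: 20.82
tcp_pos: [0.568, 0.1963, 0.0172]
ee_rot: [[0.012, -1.0, 0.008], [0.764, 0.014, 0.645], [-0.645, -0.002, 0.764]]
wrist_force: [-1.7, -13.9, 4.7]
gripper_width: 0.121
```

play_rows([
  {"fingers":0.76,"tx":0.001,"ty":-0.001,"tz":0.0009,"ax":0,"ay":0,"az":0},
  {"fingers":0.76,"tx":0.002,"ty":-0.002,"tz":0.0017,"ax":0,"ay":0,"az":0},
  {"fingers":0.76,"tx":0.002,"ty":-0.003,"tz":0.0017,"ax":0,"ay":0,"az":0},
])

```text
time_s: 21.07
tcp_pos: [0.5681, 0.1966, 0.0171]
ee_rot: [[0.007, -1.0, 0.008], [0.763, 0.011, 0.646], [-0.646, 0.001, 0.763]]
wrist_force: [-6.8, -19.7, 9.2]
gripper_width: 0.116
```

Seated: 20 N of push gives only 0.3 mm of movement, and it is firm sideways too. Backing straight out, then up.

play_rows([
  {"fingers":0.76,"tx":-0.006,"ty":0.004,"tz":-0.005,"ax":0,"ay":0,"az":0},
  {"fingers":0.76,"tx":-0.02,"ty":0.004,"tz":-0.0168,"ax":0,"ay":0,"az":0},
  {"fingers":0.76,"tx":-0.045,"ty":0.004,"tz":-0.0378,"ax":0,"ay":0,"az":0},
  {"fingers":0.76,"tx":-0.075,"ty":0.004,"tz":-0.063,"ax":0,"ay":0,"az":0},
  {"fingers":0.76,"tx":-0.105,"ty":0.004,"tz":-0.088,"ax":0,"ay":0,"az":0},
])

```text
time_s: 21.48
tcp_pos: [0.5655, 0.098, 0.0174]
ee_rot: [[0.01, -1.0, 0.009], [0.767, 0.013, 0.641], [-0.641, -0.0, 0.767]]
wrist_force: [0.7, -1.5, 0.5]
gripper_width: 0.12
```

play_rows([
  {"fingers":0.76,"tx":-0.06,"ty":0,"tz":0,"ax":0,"ay":0,"az":0},
  {"fingers":0.76,"tx":-0.12,"ty":0,"tz":0,"ax":0,"ay":0,"az":0},
  {"fingers":0.76,"tx":-0.18,"ty":0,"tz":0,"ax":0,"ay":0,"az":0},
  {"fingers":0.76,"tx":-0.2,"ty":0,"tz":0,"ax":0,"ay":0,"az":0},
  {"fingers":0.76,"tx":-0.2,"ty":0,"tz":0,"ax":0,"ay":0,"az":0},
])

```text
time_s: 21.9
tcp_pos: [0.5663, -0.0212, 0.1172]
ee_rot: [[0.019, -1.0, 0.005], [0.764, 0.018, 0.645], [-0.645, -0.008, 0.764]]
wrist_force: [0.2, -0.2, -0.4]
gripper_width: 0.125
```

```bash
python3 -c "
from station import viewer
from mv import *
from h import *
out=[]; print(r.sense()['tcp_pos'],r.sense()['time_s'])
for n,o,k in (('scene',(325,240),(100,100)),('top',(180,205),(100,100))):
    p=viewer.capture(n); I=p['image'][:,:,::-1][o[1]:o[1]+k[1],o[0]:o[0]+k[0]]; I=cv2.resize(I,None,fx=4,fy=4,interpolation=cv2.INTER_CUBIC)
    K=I.copy()
    c=np.array([jig(q) for q in [(x,y,z) for x in(-.070,0) for y in (0,.044) for z in (0,.026)]])
    for i,j in ((1,3),(3,7),(7,5),(5,1)):
        q=((proj(p,c[[i,j]])-o+.5)*4-.5).astype(int); cv2.line(K,tuple(map(int,q[0])),tuple(map(int,q[1])),(255,0,255),1)
    out.append(np.vstack([I[60:360],K[60:360]]))
cv2.imwrite('pics/g9.png',np.hstack(out))"
```

```text
[ 0.56629292 -0.0211519   0.11722848] 21.9
```

View pics/g9.png

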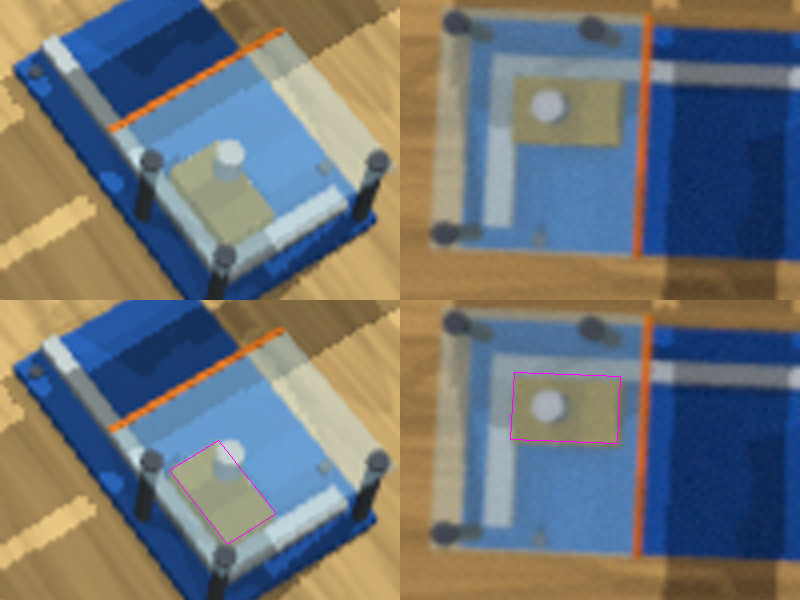

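The block sits in the fence corner in both views, between rail and stop, at top crop (567,112). Before handing in I'll run a numeric fit for squareness.

```bash
python3 - <<'E'
from station import viewer
from mv import *
from h import *
for n in ("top","scene"):
    p=viewer.capture(n); g=jig([-.035,.022,0]); o=np.round(proj(p,[g+[0,0,.013]])[0]).astype(int)-20
    c=p["image"][o[1]:o[1]+40,o[0]:o[0]+40].astype(int); m=((c[...,0]-c[...,2])>0).astype(np.uint8)
    k,l,st,_=cv2.connectedComponentsWithStats(m); i=1+st[1:,4].argmax(); i=np.bincount(l[14:26,14:26][l[14:26,14:26]>0]).argmax() if n=="top" else i
    m=(l==i).astype(np.uint8); cs,_=cv2.findContours(m,cv2.RETR_EXTERNAL,2); m=cv2.drawContours(m*0,[cv2.convexHull(np.vstack(cs))],-1,1,-1).astype(np.float32)
    print(n,m.sum())
    TOP=BOX
    f=lambda q:np.abs(hullmask(proj(p,place([q[0],q[1],.012,q[2]],TOP)),o,40)-m).sum()
    x0=np.array([g[0],g[1],JY]); b=minimize(f,x0,method="Nelder-Mead",options=dict(initial_simplex=np.vstack([x0,x0+[.004,0,0],x0+[0,.004,0],x0+[0,0,.08]])))
    d=b.x[:2]-g[:2]; print("jig dx",d@[np.cos(JY),np.sin(JY)]*1e3,"dy",d@[-np.sin(JY),np.cos(JY)]*1e3,"dyaw",b.x[2]-JY,"cost",b.fun,f(x0))
E
```

```text
top 476.0
jig dx 0.9313005967237146 dy 1.427823798185269 dyaw 0.005416838356016251 cost 27.15625 49.25
scene 397.0
jig dx -2.9784809954206506 dy 1.3255915054505427 dyaw -0.01929711314967153 cost 50.515625 64.71875
```

Both views put the block within 1.5 mm of the rail by the contact-corrected position, and within about 0.3 mm by the purely camera-fitted rail. Yaw error is no more than 0.02 rad. With the firm contact felt at both fences, I'm handing in.

```bash
python3 -c "
from station import r,job
print(job.finish_job()); s=r.sense(); print(s['time_s'],s['wrist_force'])"
```

```text
the job is handed in; nothing more can be done
None
the job is handed in; nothing more can be done
```

I laid the brass block on the jig bed, pressed it against the side rail and let go. I then pushed it in under the guard with leaned-back fingertips until it met the end stop. I handed the job in at about 22 s, and no verdict was reported.

**Forces:** The block touched down on the bed at under 15 N and met the rail at about 11 N. It went against the end stop at 20 N with only 0.3 mm of movement. I backed the tool straight out afterwards, and nothing in the forces suggested it touched the guard.

**Final camera checks:**

| View | Along the rail | From the rail | Yaw |
|---|---|---|---|
| Top | +0.9 mm | +1.4 mm | 0.005 rad |
| Scene | -3.0 mm | +1.3 mm | -0.019 rad |

- **Disagreement:** the scene view's -3 mm along the rail is outside the 2.2 mm limit and conflicts with both the top view and the hard contact at the stop. The drill bush hides part of the block in that view, so I trusted the contact.
- **Rail gap:** those distances use the rail position I felt by contact. Against the rail position fitted from the cameras alone, the gap is only about 0.2 mm.

**What went wrong:** the first grasp closed above the block because the fingertips are about 27 mm shorter than the reported tool pose says. I measured that by touching the block's top, then corrected for it.

**Not checked:** I did not measure the other blocks and tools at the end. I touched none of them that I know of.

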